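Tip the truffle bin and scoop the last truffles into the display tray

ROBOT

A 6-joint arm with a two-finger parallel gripper is mounted at the origin on a cart in front of the work surface, level with it; the furniture and walls round the work are solid. World frame = base frame: x ahead of the robot, y to its left, z up, the work surface at z = 0. Lengths are in m, angles in rad, forces in N, time in s.
With the tool pointing down it reaches from about 0.35 to 0.875 m from the base axis. Payload 4.2 kg.
Tool frame: the origin (TCP) lies on the centre line of the jaws, within the pads' length; the fingertips stand bot.tip_reach ahead of it and the grasp point (between the pads) lies 11 mm behind it (bot.tip_reach is the distance from the TCP to the fingertips, in m); x points along the fingers, y is the direction in which the jaws open and shut, and the axes are right-handed (so a half turn about x gives the same grasp; the last joint's range is limited). The gripper opens to 87 mm and grips with 3 to 60 N. Pads are 19 mm wide; open, the fingers measure 117 mm over their backs; the gripper's body (75 mm by 190 mm) begins 51 mm behind the grasp point.
Start: joints at [1.454, 0.385, 0.008, 0, -1.194, -0.259], TCP at [0.229, 0.581, 0.231] pointing down, gripper open.
Joint ranges: [-3.14, 3.14], [-1.21, 2.06], [-1.07, 1.41], [-3.16, 2.05], [-2.99, -0.16], [-3.1, 3.1]. Speed limits (rad/s): [2.79, 2.79, 3.14, 3.14, 3.14, 3.14].

INTERFACE

Orientations are given as a rotation vector (axis times angle).
In Python, from plant import bot gives the robot as it stands. Calls block until the motion is done:
- bot.reach(position, orientation): joint-space move of the TCP to a pose.
- bot.servo_line(position, max_speed=0.15, rot=None, guard=None): straight line of the TCP; rot=None keeps the orientation; max_speed is the mean speed in m/s. With guard (N) it stops when the force on the tool has changed by that much, and returns True; else False.
- bot.movej(angles): joint-space move.
- bot.move_gripper(opening): finger opening in m; the grip force is fixed at half the most; returns when the fingers have stopped.
- bot.dwell(seconds).
- bot.solve_ik(position, orientation): joint angles nearest the present ones, or None.
- bot.read_camera(name): name is "scene" or "top" or "wrist"; returns a dict with "color" (480x640x3 uint8, red, green, blue), "mtx" (3x3 intrinsics, pixels), "R" (3x3) and "t" (3): a world point X has camera coordinates R X + t. Camera axes: x right, y down, z forward; pixel columns grow to the right and rows downward; lengths in m; the calibration is good to about 2 mm. A picture is of the moment at which its call begins. There is no depth.
A pose or a line that the arm cannot do raises bot.PlanningError and nothing moves.
- bot.close_job(): hands the job in, once; it reports no verdict.
Readings, each from a call of its own:
- bot.current_time_s(): time.
- bot.current_joint_pos(): joint angles.
- bot.current_qd(): joint speeds.
- bot.current_tau(): joint torques, N m.
- bot.current_ee_pos(): TCP position.
- bot.current_eef_rot(): TCP orientation.
- bot.current_contact_force(): force on the tool from outside, world axes, zero at the start.
- bot.current_moment(): the same for the moment, N m.
- bot.current_gripper_width(): finger opening in m.
Only numpy, scipy, OpenCV 4.12 (cv2) and the standard library are available. Lean on these libraries where they do the work, as an engineer would, in place of code of your own. Each camera call takes 0.05 s, during which the arm holds its last target.

TASK

Tip the white sweet bin up by its handle so that the last truffles roll together into its low end, then scoop them all out of there with the scoop, lift them over the lip of the wooden display tray and empty them in behind it. Stand the scoop upright on its cork rest again and lower the bin until it is fully level. Do not touch the truffles with the fingers, and leave the other goods where they are.

Things in the scene. Friction and masses are not known exactly. Their poses are not given: they have to be found in the camera images.
- bin (a joint): tipping angle of the sweet bin, rad: 0 = level on its cradle, 0.45 = fully tipped (stop). A stiff hinge: it stays at any angle it is left at; lifting it takes about 11 N at its handle, lowering about 8 N; when tipped, a push of over about 12 N on its floor turns it back.
- bin_hinge (a point): Middle of the bin's hinge axis, 12 mm above the counter, at the lower outer edge of the bin's low end. Frame of the fixed wooden cradle (does not tip): x level, out of the bin through its low end; y the hinge axis; z up. The bin tips about +y, so its far end rises. In its own axes from here the white bin is 158 mm long (x -158 to 0), 92 mm wide, walls 4 mm thick, 64 mm tall, the low end wall 84 mm.
- bin_handle (a point): Middle of the bin's steel bail handle, a round bar 12 mm thick and 76 mm between its posts, parallel to the hinge axis, at x -180, z +95 mm from the hinge in the bin's axes; tips with the bin (its frame is the bin's).
- bin_pocket (a point): Foot of the low end wall inside the bin, middle: on the floor at the end wall, at x -4, z +4 mm from the hinge in the bin's axes. Tips with the bin: x toward the low end, z up from the floor. From here the inside runs to x -150 mm and is 84 mm wide; the floor is flat over the middle 44 mm (y -22 to 22) and rises at 20 degrees beyond, by 7 mm at the side walls.
- scoop_grip (a point): Middle of the grip of the loose steel scoop (0.16 kg): wooden upright handle, 14 mm thick (y), 24 mm broad (x), 62 to 138 mm above the underside; this point is at 106 mm. x toward the open nose, z up. Pan 56 mm wide: flat floor 40 mm wide, 2 mm thick, edges rising 20 deg; nose edge 62 mm ahead of this point, back plate (34 mm tall) 10 mm ahead, heel 8 mm behind; side walls 30 mm high in the rear 33 mm.
- tray_in (a point): Centre of the inner floor (5 mm above the counter) of the fixed wooden display tray, 110 x 110 mm outside, walls 6 mm. x points from its low retaining lip to its high back: lip at x -55 to -49 mm, 26 mm above the counter; side walls (y +-49 to +-55 mm) 36 mm; back wall (x 49 to 55 mm) 56 mm.
- tile: cork rest for the scoop, a fixed mat 74 x 78 x 4 mm; origin at the centre of its underside, on the counter. Keep clear: an upper tier (slab 222 to 250 mm above the counter, goods and a plant on it) begins at world x 0.60 for y below 0.06; the clear flip bin beside the rest is 112 mm high, the ribbon reel 117 mm.
- truffle_0_center (a point): centre of a foil-wrapped round truffle, a ball of 22 mm diameter, 12 g, that rolls freely, in smooth slippery foil; not present in every start
- truffle_1_center (a point): centre of a foil-wrapped round truffle, a ball of 22 mm diameter, 12 g, that rolls freely, in smooth slippery foil; not present in every start
- truffle_2_center (a point): centre of a foil-wrapped round truffle, a ball of 22 mm diameter, 12 g, that rolls freely, in smooth slippery foil; not present in every start
- truffle_3_center (a point): centre of a foil-wrapped round truffle, a ball of 22 mm diameter, 12 g, that rolls freely, in smooth slippery foil; not present in every start
- truffle_4_center (a point): centre of a foil-wrapped round truffle, a ball of 22 mm diameter, 12 g, that rolls freely, in smooth slippery foil; not present in every start
- tea_tin: bystander: tin 58 mm across, 72 mm tall; origin at the centre of its underside
- label_stack: bystander: stack of gift labels 31 x 45 x 10 mm; origin at the centre of its underside
- date_stamp: bystander: wooden hand stamp 26 x 34 x 62 mm; origin at the centre of its underside
- bar_pack: bystander: wrapped butter bar 57 x 101 x 25 mm; origin at the centre of its underside
- truffle_0: the same truffle, at the bottom point of the ball as it was built (turns as it rolls; use the centre)
- truffle_1: the same truffle, at the bottom point of the ball as it was built (turns as it rolls; use the centre)
- truffle_2: the same truffle, at the bottom point of the ball as it was built (turns as it rolls; use the centre)
- truffle_3: the same truffle, at the bottom point of the ball as it was built (turns as it rolls; use the centre)
- truffle_4: the same truffle, at the bottom point of the ball as it was built (turns as it rolls; use the centre)
- scoop: the scoop itself: origin on its underside, 27 mm ahead of and 106 mm below the middle of the grip
Not all that is in view belongs to the job. Of the things shaped like the scoop, the bare steel one is meant.

How it is judged:
On the way, in this order (a step that is already met when the one before it is completed fails the run):
1. the bin is tipped up (at least 0.33 rad) and all truffles lie together within 85 mm of its low end wall (value of joint bin above 0.33 rad and x of each of truffle_0_center, truffle_1_center, truffle_2_center, truffle_3_center, truffle_4_center in the frame of bin_pocket above -0.085 m and z of each of truffle_0_center, truffle_1_center, truffle_2_center, truffle_3_center, truffle_4_center in the frame of bin_pocket below 0.06 m), for 0.2 s.
2. a truffle lies in the scoop, lifted at least 130 mm above the counter (((x of truffle_0_center in the frame of scoop_grip between 0 and 0.07 m and y of truffle_0_center in the frame of scoop_grip between -0.03 and 0.03 m and z of truffle_0_center in the frame of scoop_grip between -0.106 and -0.04 m and height (world z) of truffle_0_center above 0.13 m) or (x of truffle_1_center in the frame of scoop_grip between 0 and 0.07 m and y of truffle_1_center in the frame of scoop_grip between -0.03 and 0.03 m and z of truffle_1_center in the frame of scoop_grip between -0.106 and -0.04 m and height (world z) of truffle_1_center above 0.13 m) or (x of truffle_2_center in the frame of scoop_grip between 0 and 0.07 m and y of truffle_2_center in the frame of scoop_grip between -0.03 and 0.03 m and z of truffle_2_center in the frame of scoop_grip between -0.106 and -0.04 m and height (world z) of truffle_2_center above 0.13 m) or (x of truffle_3_center in the frame of scoop_grip between 0 and 0.07 m and y of truffle_3_center in the frame of scoop_grip between -0.03 and 0.03 m and z of truffle_3_center in the frame of scoop_grip between -0.106 and -0.04 m and height (world z) of truffle_3_center above 0.13 m) or (x of truffle_4_center in the frame of scoop_grip between 0 and 0.07 m and y of truffle_4_center in the frame of scoop_grip between -0.03 and 0.03 m and z of truffle_4_center in the frame of scoop_grip between -0.106 and -0.04 m and height (world z) of truffle_4_center above 0.13 m))), for 0.2 s.
3. all truffles lie in the display tray behind its lip (x of truffle_0_center in the frame of tray_in between -0.05 and 0.05 m and y of truffle_0_center in the frame of tray_in between -0.05 and 0.05 m and z of each of truffle_0_center, truffle_1_center, truffle_2_center, truffle_3_center, truffle_4_center in the frame of tray_in below 0.045 m and x of truffle_1_center in the frame of tray_in between -0.05 and 0.05 m and y of truffle_1_center in the frame of tray_in between -0.05 and 0.05 m and x of truffle_2_center in the frame of tray_in between -0.05 and 0.05 m and y of truffle_2_center in the frame of tray_in between -0.05 and 0.05 m and x of truffle_3_center in the frame of tray_in between -0.05 and 0.05 m and y of truffle_3_center in the frame of tray_in between -0.05 and 0.05 m and x of truffle_4_center in the frame of tray_in between -0.05 and 0.05 m and y of truffle_4_center in the frame of tray_in between -0.05 and 0.05 m), for 0.2 s.
At the end, for the whole second after the job is handed in: all truffles at rest in the tray behind the lip; the scoop standing upright (within 7 degrees) on its cork rest, its origin within 45 mm of the rest's centre; the bin level (below 0.05 rad) (all of step 3 and linear speed of each of truffle_0, truffle_1, truffle_2, truffle_3, truffle_4 below 0.1 m/s and value of joint bin below 0.05 rad and horizontal distance between scoop and tile below 0.045 m and angle between scoop_grip's own z axis and vertical below 0.12 rad and height (world z) of scoop_grip between 0.1 and 0.118 m and linear speed of scoop below 0.03 m/s); the robot touches nothing.
It fails at once if the fingers touch a truffle (contact force between the fingers and truffle_0 above 0.5 N or contact force between the fingers and truffle_1 above 0.5 N or contact force between the fingers and truffle_2 above 0.5 N or contact force between the fingers and truffle_3 above 0.5 N or contact force between the fingers and truffle_4 above 0.5 N).
It fails at once if one of the bystanders is shifted by more than 30 mm (distance of any of tea_tin, label_stack, date_stamp, bar_pack from where it was at the start of the episode above 0.03 m).
Of truffle_0, truffle_1, truffle_2, truffle_3, truffle_4 only 3 to 5 are there at a start; the rules pass over those that are not, and their reading is None.
At some moment in a run one of scoop may be knocked a few centimetres aside while the robot is not near it.
It also fails if it takes over 210 s, if anything falls off the work surface, if the arm or the gripper's body presses on something with over 40 N, if the wrist force passes 120 N, or if a joint passes its speed limit or range.

## Working session

There is one attempt and no reset: what is moved stays moved. The work goes in short steps, each a Python script; the robot and the scene stay as the last script left them, time stands still between calls to the robot, and variables do not carry over. Pictures are saved under pics/ and viewed, and the job is handed in when it is done.

```bash
ls; mkdir -p pics; python3 - <<'E'
from plant import bot
import cv2
for n in ["scene","top","wrist"]:
    c=bot.read_camera(n); cv2.imwrite(f"pics/{n}0.png",c["color"][:,:,::-1]); print(n,c["mtx"].round(1).tolist(),c["R"].round(3).tolist(),c["t"].round(3).tolist())
print(bot.tip_reach,bot.current_time_s(),bot.current_eef_rot())
E
```

```text
pics
scene [[612.1, 0.0, 325.8], [0.0, 612.1, 237.4], [0.0, 0.0, 1.0]] [[0.849, -0.528, 0.017], [-0.258, -0.442, -0.859], [0.461, 0.725, -0.512]] [-0.527, 0.236, 1.22]
top [[517.4, 0.0, 322.4], [0.0, 517.4, 241.4], [0.0, 0.0, 1.0]] [[0.35, -0.937, 0.009], [-0.848, -0.321, -0.422], [0.398, 0.14, -0.907]] [-0.21, 0.561, 0.974]
wrist [[331.4, 0.0, 317.0], [0.0, 331.4, 235.5], [0.0, 0.0, 1.0]] [[-0.367, -0.93, 0.0], [-0.9, 0.355, 0.255], [-0.238, 0.093, -0.967]] [0.626, -0.031, 0.389]
0.008 0.15 [-2.01632628  0.3852155   2.01674849]
```

View pics/scene0.png

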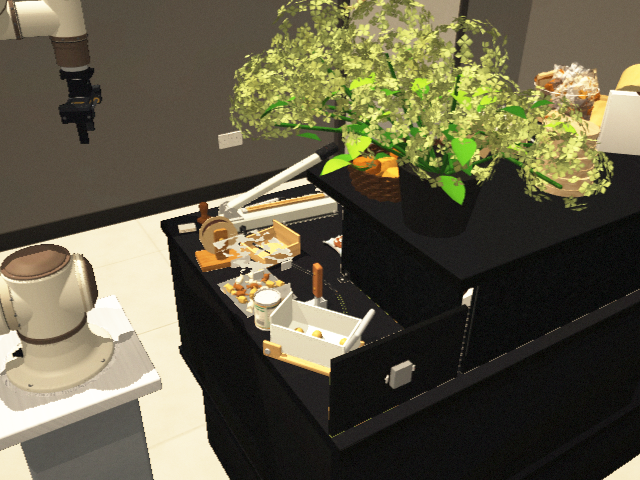

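View pics/top0.png

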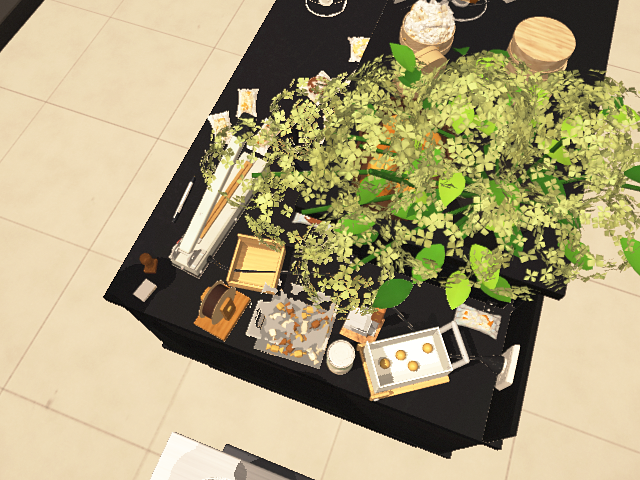

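View pics/wrist0.png

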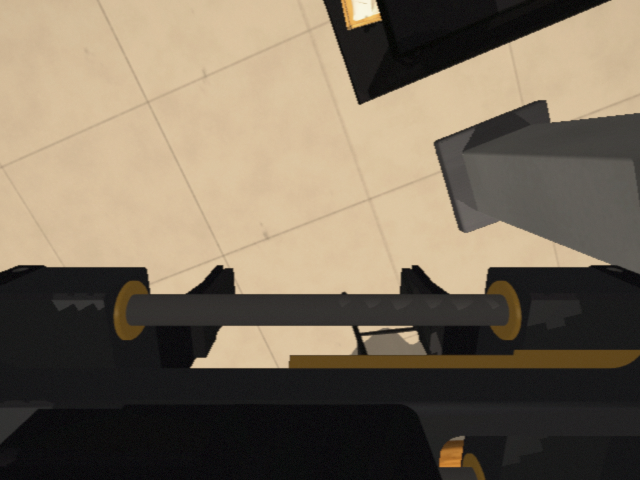

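```bash
cat > h.py <<'E'
import numpy as np, cv2
from scipy.spatial.transform import Rotation as Rn
def snap(name,fn,crop=None,k=1):
    from plant import bot
    c=bot.read_camera(name); im=c["color"][:,:,::-1]
    np.savez(f"pics/{fn}.npz",**c)
    if crop: x0,y0,x1,y1=crop; im=im[y0:y1,x0:x1]
    cv2.imwrite(f"pics/{fn}.png",cv2.resize(im,None,fx=k,fy=k,interpolation=cv2.INTER_CUBIC))
    return c
def ray(c,u,v):
    R=c["R"];o=-R.T@c["t"];d=R.T@np.linalg.inv(c["mtx"])@np.array([u,v,1.]);return o,d/np.linalg.norm(d)
def atz(c,u,v,z):
    o,d=ray(c,u,v);return o+d*(z-o[2])/d[2]
def proj(c,X):
    X=np.atleast_2d(X);p=(c["R"]@X.T).T+c["t"];q=(c["mtx"]@p.T).T;return q[:,:2]/q[:,2:]
def tri(obs):
    A=np.zeros((3,3));b=np.zeros(3)
    for c,u,v in obs:
        o,d=ray(c,u,v);P=np.eye(3)-np.outer(d,d);A+=P;b+=P@o
    X=np.linalg.solve(A,b);return X,[ (proj(c,X)[0]-[u,v]).round(1).tolist() for c,u,v in obs]
E
python3 - <<'E'
from h import *
for n,cr,k in [("top",(340,290,540,420),4),("top",(130,210,350,375),3.6),("scene",(170,180,400,400),2.7)]:
    c=cv2.imread(f"pics/{n}0.png");x0,y0,x1,y1=cr
    cv2.imwrite(f"pics/{n}0_{x0}.png",cv2.resize(c[y0:y1,x0:x1],None,fx=k,fy=k,interpolation=cv2.INTER_CUBIC))
E
```

```text
(no output)
```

View pics/top0_340.png

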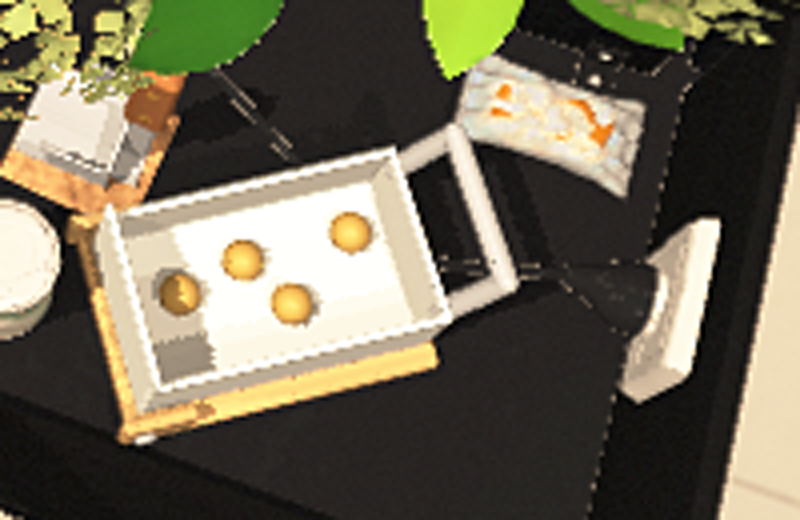

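View pics/top0_130.png

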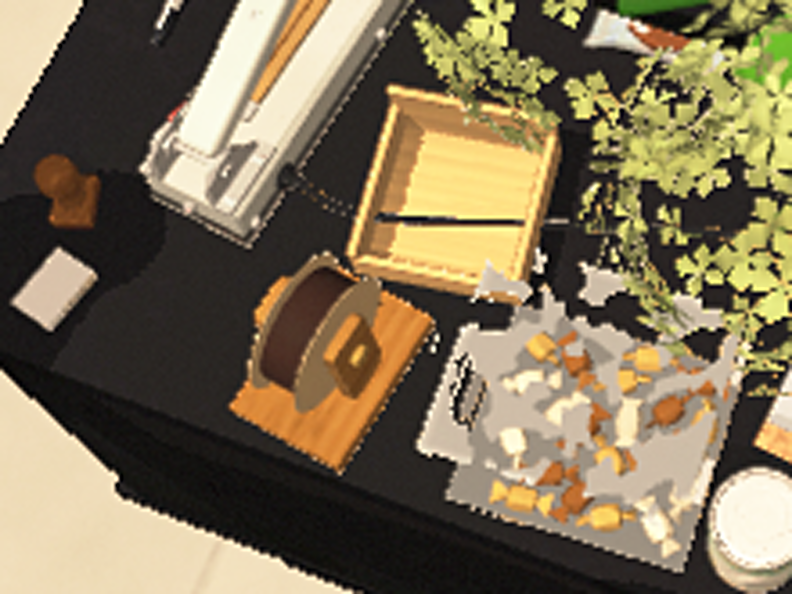

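View pics/scene0_170.png

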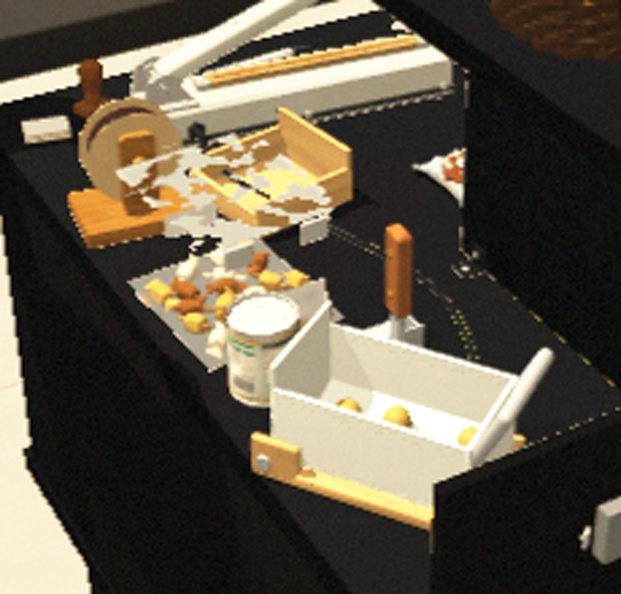

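```bash
python3 - <<'E'
from h import *
from scipy.optimize import least_squares
T=dict(np.load("pics/top0.npz")) if 0 else None
from plant import bot
T=snap("top","topA");S=snap("scene","sceneA")
t=lambda x,y:(340+x/4,290+y/4); s=lambda x,y:(170+x/2.7,180+y/2.7)
P=[((0,-1,84),t(103,208)),((0,1,84),t(150,405)),((-158,-1,64),t(393,150)),((-158,1,64),t(447,322))]
Q=[((0,-1,84),s(328,298)),((0,1,84),s(272,370)),((-158,-1,64),s(520,375))]
def f(p,o=0):
    x,y,a=p;r=[]
    R=Rn.from_euler('z',a).as_matrix()
    for c,L in ((T,P),(S,Q)):
        for (X,sg,Z),uv in L:
            w=R@np.array([X,sg*46,Z])/1000+[x,y,.012]
            r.append(proj(c,w)[0]-uv)
    return np.array(r).ravel()
o0=atz(T,*t(125,320),.09)
best=min((least_squares(f,[o0[0],o0[1],a]) for a in np.arange(0,6.28,.5)),key=lambda r:r.cost)
print(best.x,best.cost,f(best.x).reshape(-1,2).round(1).tolist())
x,y,a=best.x;R=Rn.from_euler('z',a).as_matrix()
np.savez("bin.npz",p=np.array([x,y,.012]),R=R,a=a)
h=R@np.array([-.18,0,.095])+[x,y,.012];print("handle",h)
for yy in(-.038,.038):
  w=R@np.array([-.18,yy,.095])+[x,y,.012];print(proj(T,w),proj(S,w))
for u,v in [(180,293),(243,260),(292,303),(350,232)]:
  w=atz(T,*t(u,v),.027); print("truf",w,R.T@(w-[x,y,.012]))
# tray: lip/back/side tops
u=lambda x,y:(130+x/3.6,210+y/3.6)
for n,p,z in [("backL",(390,90),.056),("backR",(560,125),.056),("lipL",(350,262),.026),("lipR",(520,298),.036)]: print(n,atz(T,*u(*p),z))
# scoop handle top & tile
print("handle top scene",tri([(S,*s(398,228)),(T,*t(150,95))]))
for p in [(5,165),(135,215),(180,115)]: print("tile",atz(T,*t(*p),.004))
for n,p,z in [("tin",(25,240),.072)]: print(n,atz(T,*t(*p),z))
print("reel",atz(T,*u(315,330),.06))
for p in [(470,320),(680,570),(740,330),(450,495),(480,265)]: print("clear",atz(T,*u(*p),.0),atz(T,*u(*p),.11))
E
```

```text
[ 0.39658777 -0.18083222  2.16688273] 15.246805313156791 [[0.5, 0.2], [1.6, -3.3], [0.5, -0.5], [2.0, 0.1], [-1.7, 0.5], [-2.4, -1.0], [-1.6, 0.1]]
handle [ 0.49764123 -0.32978926  0.107     ]
[[453.62593626 324.06066948]] [[370.88646081 311.71264535]]
[[466.79893964 360.83017682]] [[356.5149781  334.74793878]]
truf [ 0.42439253 -0.2064024   0.027     ] [-0.03677014 -0.00865422  0.015     ]
truf [ 0.45275647 -0.23243001  0.027     ] [-0.07423275 -0.01751437  0.015     ]
truf [ 0.44015325 -0.26312902  0.027     ] [-0.09256183  0.01014995  0.015     ]
truf [ 0.48721593 -0.2815706   0.027     ] [-0.13424432 -0.018443    0.015     ]
backL [0.57704463 0.19634025 0.056     ]
backR [0.59259919 0.08649186 0.056     ]
lipL [0.47122992 0.1801489  0.026     ]
lipR [0.48387295 0.06975531 0.036     ]
handle top scene (array([ 0.49027408, -0.15990548,  0.14244939]), [[-3.0, 1.1], [2.1, -2.7]])
tile [ 0.46283864 -0.09593628  0.004     ]
tile [ 0.46163775 -0.17171558  0.004     ]
tile [ 0.52404682 -0.17770133  0.004     ]
tin [ 0.41140125 -0.12203355  0.072     ]
reel [0.41517736 0.17108291 0.06      ]
clear [0.46990589 0.10094603 0.        ] [0.4397419  0.07607441 0.11      ]
clear [ 0.37050365 -0.07809141  0.        ] [ 0.35008881 -0.08540342  0.11      ]
clear [ 0.52386001 -0.06064438  0.        ] [ 0.48840432 -0.06966756  0.11      ]
clear [0.36354008 0.06811313 0.        ] [0.34380822 0.0464617  0.11      ]
clear [0.50602472 0.10961872 0.        ] [0.47231828 0.08389651 0.11      ]
```

```bash
cat >> h.py <<'E'
def rot(xa,ya):
    xa=np.array(xa,float);xa/=np.linalg.norm(xa);ya=np.array(ya,float);ya-=xa*(xa@ya);ya/=np.linalg.norm(ya)
    return Rn.from_matrix(np.column_stack([xa,ya,np.cross(xa,ya)]))
E
python3 - <<'E'
from h import *
from plant import bot
R=Rn.from_rotvec(bot.current_eef_rot()).as_matrix();print(R.round(2))
c=bot.read_camera("wrist");o=-c["R"].T@c["t"];print(R.T@(o-bot.current_ee_pos()),R.T@c["R"].T)
b=np.load("bin.npz");B=b["R"];p=b["p"]
h=p+B@[-.18,0,.095]
for sg in(1,-1):
  for th in (0,.2,.4,.45):
    Rb=B@Rn.from_euler('y',th).as_matrix();
    g=p+Rb@[-.18,0,.095]
    for nm,f in(("follow",1),("vert",0),("half",.5)):
      Rt=B@Rn.from_euler('y',th*f).as_matrix()
      r=rot(-Rt[:,2],sg*Rt[:,0]); q=bot.solve_ik(g-0.011*Rt[:,2],r.as_rotvec())
      print(sg,th,nm,None if q is None else np.round(q,2))
E
```

```text
[[-0.   -0.37 -0.93]
 [-0.   -0.93  0.37]
 [-1.    0.   -0.  ]]
[-0.15401938 -0.00147999 -0.06877373] [[ 1.54745324e-03 -2.55394372e-01  9.66835725e-01]
 [ 9.99998623e-01  9.75441655e-04 -1.34286391e-03]
 [-6.00131955e-04  9.66836472e-01  2.55395530e-01]]
1 0 follow [-0.31  0.46 -0.24  0.   -0.87 -0.66]
1 0 vert [-0.31  0.46 -0.24  0.   -0.87 -0.66]
1 0 half [-0.31  0.46 -0.24  0.   -0.87 -0.66]
1 0.2 follow [-0.23  0.32 -0.47  0.23 -0.65 -0.92]
1 0.2 vert [-0.29  0.39 -0.25  0.   -0.92 -0.69]
1 0.2 half [-0.26  0.36 -0.35  0.09 -0.79 -0.78]
1 0.4 follow [-0.18  0.18 -0.77  0.73 -0.43 -1.43]
1 0.4 vert [-0.26  0.32 -0.28  0.   -0.97 -0.72]
1 0.4 half [-0.18  0.25 -0.49  0.22 -0.71 -0.95]
1 0.45 follow [-0.2   0.15 -0.84  0.93 -0.39 -1.61]
1 0.45 vert [-0.24  0.3  -0.29  0.   -0.98 -0.73]
1 0.45 half [-0.16  0.22 -0.53  0.26 -0.69 -1.  ]
-1 0 follow [-0.31  0.46 -0.24 -0.   -0.87  2.48]
-1 0 vert [-0.31  0.46 -0.24 -0.   -0.87  2.48]
-1 0 half [-0.31  0.46 -0.24 -0.   -0.87  2.48]
-1 0.2 follow [-0.23  0.32 -0.47  0.23 -0.65  2.22]
-1 0.2 vert [-0.29  0.39 -0.25 -0.   -0.92  2.46]
-1 0.2 half [-0.26  0.36 -0.35  0.09 -0.79  2.36]
-1 0.4 follow [-0.18  0.18 -0.77  0.73 -0.43  1.71]
-1 0.4 vert [-0.26  0.32 -0.28 -0.   -0.97  2.42]
-1 0.4 half [-0.18  0.25 -0.49  0.22 -0.71  2.19]
-1 0.45 follow [-0.2   0.15 -0.84  0.93 -0.39  1.53]
-1 0.45 vert [-0.24  0.3  -0.29 -0.   -0.98  2.41]
-1 0.45 half [-0.16  0.22 -0.53  0.26 -0.69  2.14]
```

```bash
python3 - <<'E'
from h import *
from plant import bot
r=rot([0,0,-1],[0,-1,0]).as_rotvec()
for P in ([.36,.12,.32],[.36,-.12,.32],[.38,-.28,.32]):
    q=bot.solve_ik(P,r);print(P,None if q is None else np.round(q,2))
q=bot.solve_ik([.36,.12,.32],r)
bot.movej(q); snap("wrist","w1"); print(bot.current_joint_pos().round(2))
bot.reach([.36,-.12,.32],r); snap("wrist","w2")
bot.reach([.38,-.28,.32],r); snap("wrist","w3")
print(bot.current_time_s())
E
```

```text
[0.36, 0.12, 0.32] [ 0.76 -0.11 -0.36  0.   -1.32  0.81]
[0.36, -0.12, 0.32] [ 0.11 -0.11 -0.36  0.   -1.32  1.46]
[0.38, -0.28, 0.32] [-0.29  0.06 -0.19  0.   -1.32  1.86]
[ 0.76 -0.11 -0.36 -0.   -1.32  0.81]
3.8583
```

View pics/w1.png

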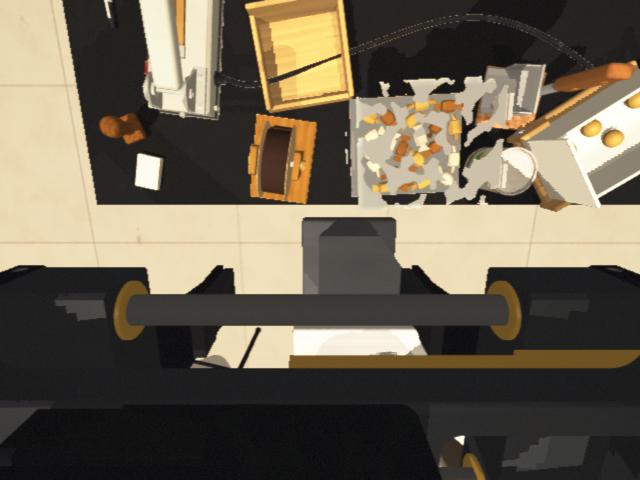

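View pics/w2.png

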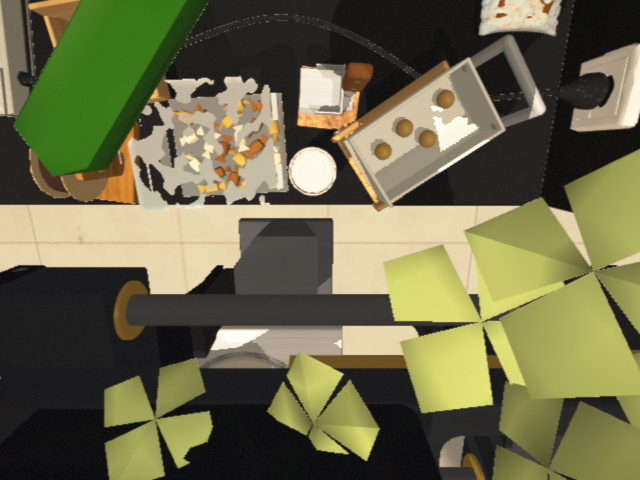

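View pics/w3.png

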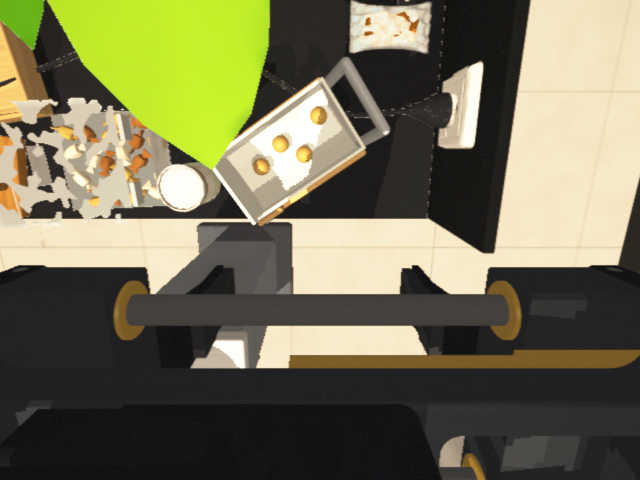

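```bash
python3 - <<'E'
from h import *
L=lambda n:dict(np.load(f"pics/{n}.npz"))
W=L("w3");S=L("sceneA");T=L("topA");W1=L("w1");W2=L("w2")
print(atz(W,428,217,0),atz(W,437,100,0))
print(tri([(W,495,252),(S,330,382)]), tri([(W,495,252),(T,448,455)]))
print("plug tip z.05/.1",atz(W,440,110,.05),atz(W,440,110,.1))
b=np.load("bin.npz");B=b["R"];p=b["p"]
for X in([-180,-38,95],[-180,38,95],[0,46,84],[-158,46,64],[-158,-46,64],[0,-46,84]):
  w=p+B@np.array(X)/1000;print(X,w.round(3),proj(W,w).round(0),proj(W2,w).round(0))
E
python3 -c "
import cv2
c=cv2.imread('pics/w3.png');cv2.imwrite('pics/w3c.png',cv2.resize(c[40:240,200:500],None,fx=2.6,fy=2.6,interpolation=2))
c=cv2.imread('pics/w2.png');cv2.imwrite('pics/w2c.png',cv2.resize(c[40:220,260:410],None,fx=4,fy=3.3,interpolation=2))
c=cv2.imread('pics/w1.png');cv2.imwrite('pics/w1c.png',cv2.resize(c[0:220,230:360],None,fx=2.7,fy=2.7,interpolation=2))
"
```

```text
[ 0.35278515 -0.43857347  0.        ] [ 0.51180079 -0.43678454  0.        ]
(array([ 0.34204362, -0.46151771,  0.14276145]), [[-2.1, 2.6], [2.1, -0.0]]) (array([ 0.31915459, -0.39698774,  0.16501551]), [[-58.4, 31.2], [33.1, -12.1]])
plug tip z.05/.1 [ 0.49406348 -0.42465129  0.05      ] [ 0.48885794 -0.40731817  0.1       ]
[-180, -38, 95] [ 0.529 -0.308  0.107] [[348.  67.]] [[510.  45.]]
[-180, 38, 95] [ 0.466 -0.351  0.107] [[387. 132.]] [[542. 112.]]
[0, 46, 84] [ 0.359 -0.207  0.096] [[257. 228.]] [[394. 212.]]
[-158, 46, 64] [ 0.447 -0.337  0.076] [[369. 150.]] [[509. 133.]]
[-158, -46, 64] [ 0.523 -0.286  0.076] [[325.  79.]] [[472.  59.]]
[0, -46, 84] [ 0.435 -0.155  0.096] [[207. 162.]] [[351. 144.]]
```

View pics/w3c.png

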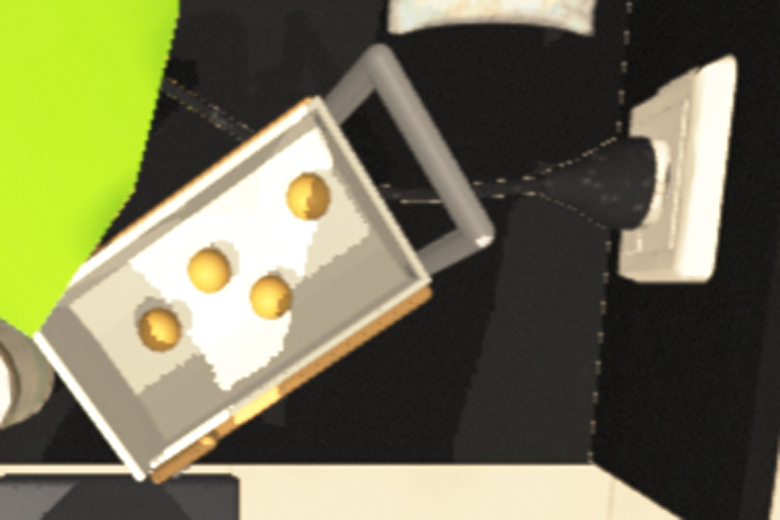

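View pics/w2c.png

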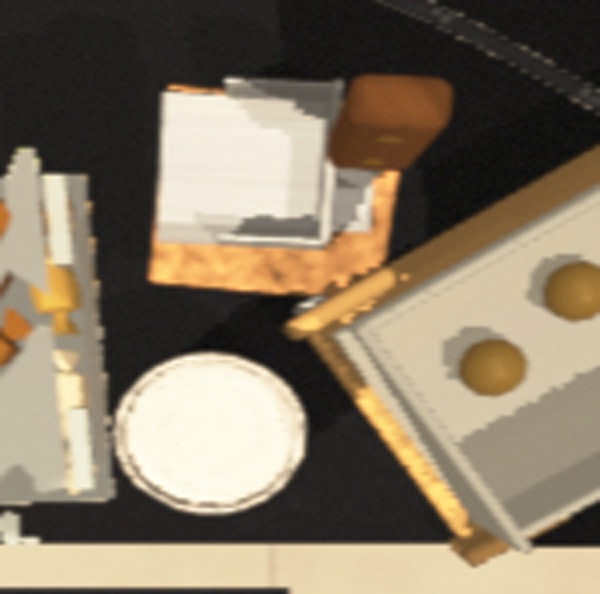

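View pics/w1c.png

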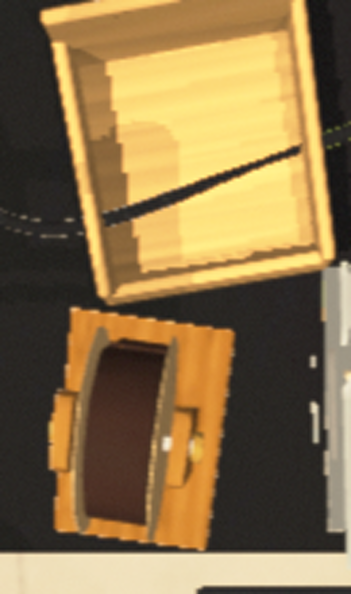

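```bash
python3 - <<'E'
from h import *
from scipy.optimize import least_squares
L=lambda n:dict(np.load(f"pics/{n}.npz"))
W=L("w3");S=L("sceneA");T=L("topA");W2=L("w2")
t=lambda x,y:(340+x/4,290+y/4); s=lambda x,y:(170+x/2.7,180+y/2.7); w=lambda x,y:(200+x/2.6,40+y/2.6); w2=lambda x,y:(260+x/4,40+y/3.3)
D=[(T,[((0,-46,84),t(103,208)),((0,46,84),t(150,405)),((-158,-46,64),t(393,150)),((-158,46,64),t(447,322))]),
(S,[((0,-46,84),s(328,298)),((0,46,84),s(272,370)),((-158,-46,64),s(520,375))]),
(W,[((0,46,84),w(143,480)),((-158,-46,64),w(318,98)),((-158,46,64),w(430,280)),((-180,-38,95),w(378,58)),((-180,38,95),w(483,237))]),
(W2,[((0,46,84),w2(530,550)),((0,-46,84),w2(345,330))])]
def f(p):
    x,y,a=p;R=Rn.from_euler('z',a).as_matrix()
    return np.array([proj(c,R@np.array(X)/1000+[x,y,.012])[0]-uv for c,l in D for X,uv in l]).ravel()
r=least_squares(f,[.397,-.181,2.167],loss='soft_l1');print(r.x,f(r.x).reshape(-1,2).round(1).tolist())
x,y,a=r.x;R=Rn.from_euler('z',a).as_matrix()
np.savez("bin.npz",p=np.array([x,y,.012]),R=R,a=a);print(R@[-.18,0,.095]+[x,y,.012])
# tray corners in w1
W1=L("w1");c=lambda x,y:(230+x/2.7,y/2.7)
for X,uv,z in [("lipL",(105,303),.026),("lipR",(332,262),.026),("backL",(43,14),.056)]: print(X,atz(W1,*c(*uv),z))
E
```

```text
[ 0.39988043 -0.17812614  2.16233399] [[-0.2, -1.8], [0.7, -5.4], [-0.2, -2.1], [1.1, -1.6], [-0.8, -0.7], [-1.6, -2.3], [-1.0, -0.9], [-0.7, 1.2], [0.8, -1.4], [1.6, 0.3], [0.8, 1.4], [-0.8, -1.6], [-0.5, 2.5], [3.0, 0.3]]
[ 0.50025528 -0.32754129  0.107     ]
lipL [0.4736873  0.18426405 0.026     ]
lipR [0.49180262 0.0777346  0.026     ]
backL [0.58187686 0.20145051 0.056     ]
```

```bash
python3 - <<'E'
from h import *
from plant import bot
b=np.load("bin.npz");B=b["R"];p=b["p"]
r=rot([0,0,-1],B[:,0]).as_rotvec()
h=p+B@[-.18,0,.095]
bot.move_gripper(.045)
bot.reach(h+[0,0,.12],r)
print(bot.current_joint_pos().round(2))
print(bot.servo_line(h+[0,0,.03],.1,guard=8),bot.servo_line(h-[0,0,.005],.05,guard=8))
print(bot.current_contact_force(),bot.current_ee_pos()-h)
bot.move_gripper(0.0); print(bot.current_gripper_width(),bot.current_contact_force(),bot.current_ee_pos()-h,bot.current_time_s())
snap("wrist","w4");snap("scene","s4",(170,180,400,400),2.7)
E
```

```text
[-0.31  0.34 -0.07  0.   -1.16 -0.67]
False False
[ 0.51605301 -0.86291962 -0.65247112] [ 0.00023877 -0.00011509 -0.00482181]
0.01087634408803714 [ 1.27289963 -4.37492102 -1.76659108] [ 0.00072356 -0.00089677 -0.00480105] 9.5667
```

View pics/s4.png

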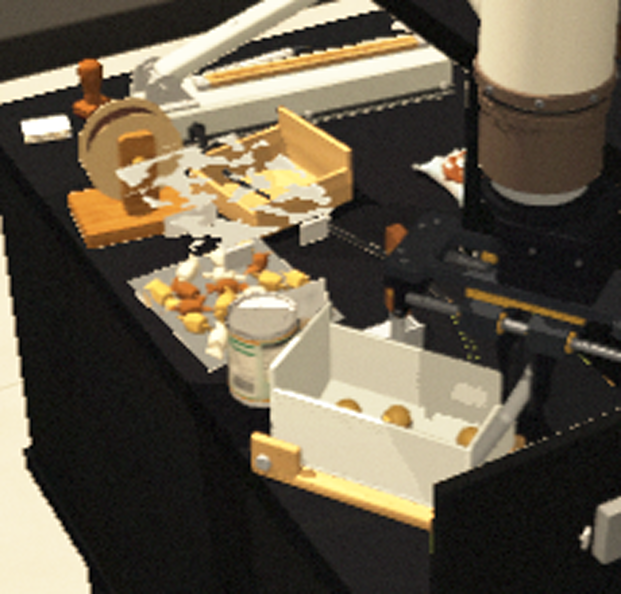

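```bash
cat > tip.py <<'E'
from h import *
from plant import bot
b=np.load("bin.npz");B=b["R"];p=b["p"]
def hp(th): return p+B@Rn.from_euler('y',th).as_matrix()@np.array([-.18,0,.095])
def arc(t0,t1,n,sp=.04,off=np.zeros(3)):
    for th in np.linspace(t0,t1,n+1)[1:]:
        bot.servo_line(hp(th)+off,sp); 
        print(round(th,2),(bot.current_ee_pos()-hp(th)).round(4),bot.current_contact_force().round(1))
E
python3 - <<'E'
from tip import *
off=bot.current_ee_pos()-hp(0); 
arc(0,.43,6,.05,off)
bot.dwell(.5); print(bot.current_gripper_width(),bot.current_time_s())
snap("wrist","w5");snap("scene","s5",(170,180,400,400),2.7);snap("top","t5",(300,250,500,420),4)
E
```

```text
0.07 [ 0.0009 -0.0012 -0.0052] [ 1.5 -4.3 -4.8]
0.14 [ 0.001  -0.0012 -0.0048] [ 1.3 -5.1 -3.1]
0.22 [ 0.0011 -0.0013 -0.0045] [ 0.5 -5.  -3.2]
0.29 [ 0.0013 -0.0014 -0.0043] [ 2.2 -5.3 -2.1]
0.36 [ 0.0014 -0.0016 -0.004 ] [ 1.5 -4.9 -2.2]
0.43 [ 0.0017 -0.0019 -0.0038] [ 2.3 -6.6 -2.3]
0.010853563894130974 12.8083
```

View pics/s5.png

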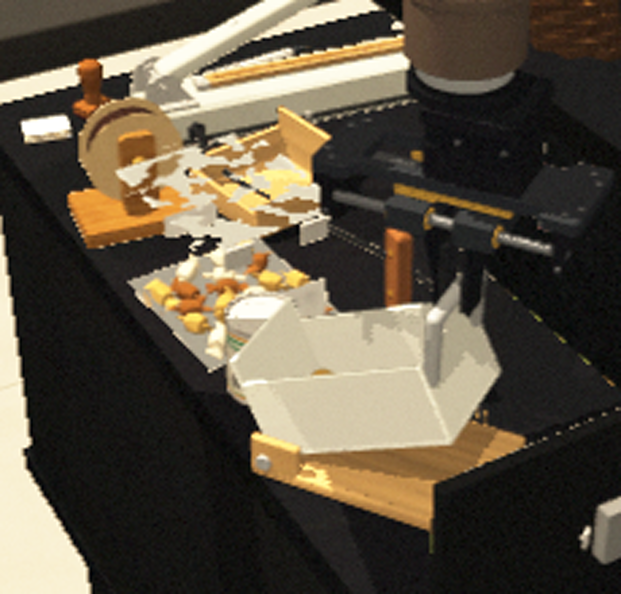

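View pics/t5.png

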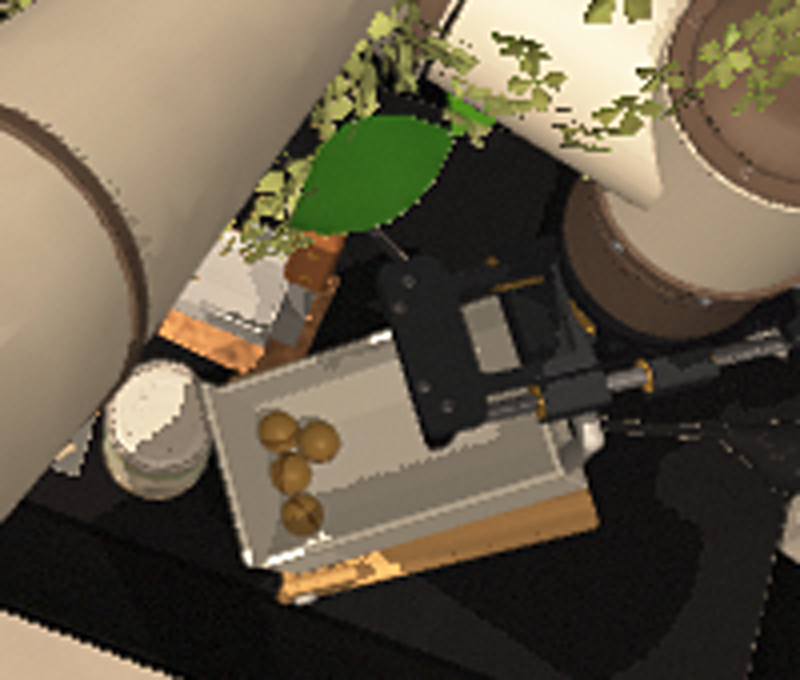

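```bash
python3 - <<'E'
from tip import *
bot.move_gripper(.045)
P=bot.current_ee_pos()
bot.servo_line(P+[0,0,.06],.08)
r=rot([0,0,-1],[0,-1,0]).as_rotvec()
print(bot.solve_ik([.36,-.12,.32],r))
bot.reach([.37,-.14,.3],r)
snap("wrist","w6"); snap("top","t6"); snap("scene","s6",(170,180,400,400),2.7); print(bot.current_time_s())
c=cv2.imread('pics/w6.png');cv2.imwrite('pics/w6c.png',cv2.resize(c[0:240,230:520],None,fx=2.7,fy=2.5,interpolation=2))
c=cv2.imread('pics/t6.png');cv2.imwrite('pics/t6c.png',cv2.resize(c[290:420,320:520],None,fx=4,fy=4,interpolation=2))
E
```

```text
[ 0.11291819 -0.114903   -0.36235422  0.         -1.32334511  1.45787813]
16.8083
```

View pics/w6c.png

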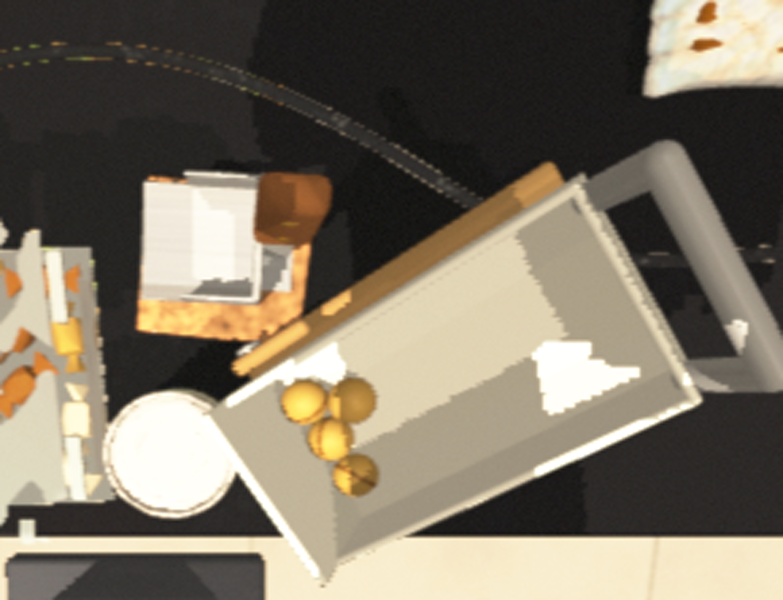

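View pics/t6c.png

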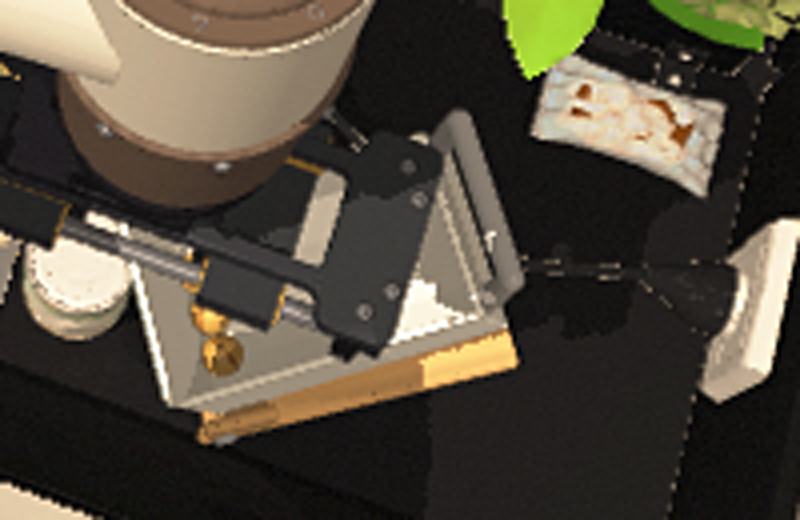

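View pics/s6.png

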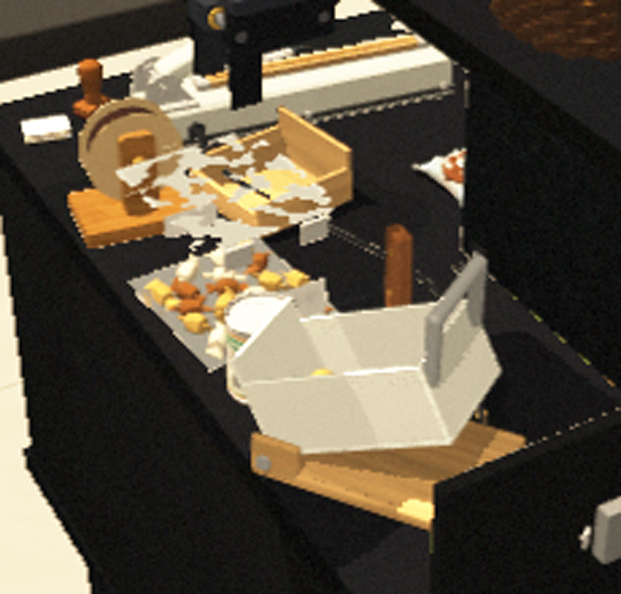

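```bash
python3 - <<'E'
from h import *
c=cv2.imread('pics/w6.png');cv2.imwrite('pics/w6d.png',cv2.resize(c[60:145,275:365],None,fx=8,fy=7,interpolation=2))
c=cv2.imread('pics/scene0.png')
import numpy as np
W=dict(np.load('pics/w6.npz'));im=W["color"][:,:,::-1]
E
```

```text
(no output)
```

View pics/w6d.png

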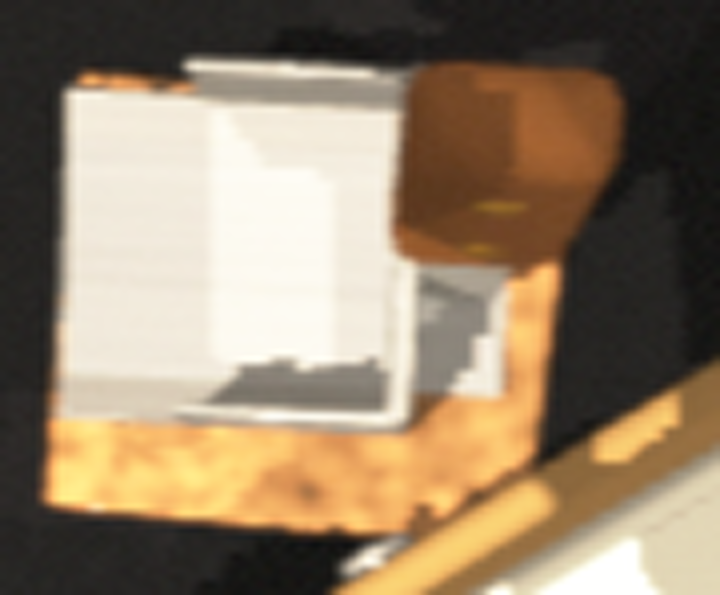

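```bash
python3 - <<'E'
from h import *
W=dict(np.load('pics/w6.npz'))
w=lambda x,y:(275+x/8,60+y/7)
n1=atz(W,*w(65,88),.009);n2=atz(W,*w(60,415),.009)
print("nose",n1,n2,(n1+n2)/2,np.linalg.norm(n1-n2))
h=atz(W,*w(514,118),.142);print("handle",h,np.linalg.norm(((n1+n2)/2-h)[:2]))
b1=atz(W,*w(395,75),.038);b2=atz(W,*w(405,420),.038);print("back",b1,b2,(b1+b2)/2)
d=((n1+n2)/2-h)[:2];print("yaw",np.arctan2(d[1],d[0]),"from nose edge",np.arctan2(*( (n1-n2)[:2][::-1]))+np.pi/2)
for q in [(45,505),(80,75),(545,465)]: print("tile",atz(W,*w(*q),.004))
# bin angle fit
b=np.load("bin.npz");B=b["R"];p=b["p"]
c6=lambda x,y:(230+x/2.7,y/2.5)
for th in(.40,.42,.43,.44,.45):
  X=[p+B@Rn.from_euler('y',th).as_matrix()@np.array(v)/1000 for v in([-158,46,64],[-158,-46,64],[0,46,84],[0,-46,84])]
  print(th,(proj(W,X)-[c6(698,402),c6(583,180),c6(322,583),c6(213,412)]).round(1).tolist())
th=.43
Rb=B@Rn.from_euler('y',th).as_matrix();pk=p+Rb@[-.004,0,.004]
for u,v in[(304,400),(351,402),(331,438),(355,475)]:
  o,d=ray(W,*c6(u,v));o2=Rb.T@(o-pk);d2=Rb.T@d;print((o2+d2*(.011-o2[2])/d2[2]).round(3))
E
```

```text
nose [ 0.5291432  -0.09605817  0.009     ] [ 0.47478242 -0.09384817  0.009     ] [ 0.50196281 -0.09495317  0.009     ] 0.054405683739953525
handle [ 0.49894997 -0.15711841  0.142     ] 0.06223819753515836
back [ 0.52524312 -0.14620331  0.038     ] [ 0.47167799 -0.14799611  0.038     ] [ 0.49846055 -0.14709971  0.038     ]
yaw 1.5223691682668703 from nose edge 1.5301643690785922
tile [ 0.45938563 -0.09049621  0.004     ]
tile [ 0.53226069 -0.09796614  0.004     ]
tile [ 0.46644147 -0.17144561  0.004     ]
0.4 [[4.1, -1.2], [0.4, -0.8], [1.9, 2.1], [-3.5, 2.1]]
0.42 [[3.0, 0.3], [-1.0, 0.3], [0.7, 2.7], [-4.6, 2.8]]
0.43 [[2.5, 1.1], [-1.7, 0.9], [0.1, 3.0], [-5.2, 3.2]]
0.44 [[1.9, 1.9], [-2.5, 1.5], [-0.5, 3.3], [-5.8, 3.6]]
0.45 [[1.3, 2.8], [-3.3, 2.1], [-1.1, 3.5], [-6.3, 4.0]]
[-0.011 -0.026  0.011]
[-0.029 -0.014  0.011]
[-0.011 -0.003  0.011]
[-0.01   0.019  0.011]
```

```bash
cat > sc.py <<'E'
from h import *
from plant import bot
b=np.load("bin.npz");B=b["R"];p=b["p"];A=float(b["a"]);TH=.42
Rb=B@Rn.from_euler('y',TH).as_matrix();pk=p+Rb@np.array([-.004,0,.004])
def sR(yaw,pitch):  # scoop frame; pitch>0 = nose up
    return (Rn.from_euler('z',yaw)*Rn.from_euler('y',-pitch)).as_matrix()
def tool(R,sg): return rot(-R[:,2],sg*R[:,1]).as_rotvec()
def fromnose(N,R): # nose underside-edge centre at N -> grip point
    return np.asarray(N)-R@np.array([.062,0,-.106])
tc=np.array([.531,.137,.005]); ty=.165
G0=np.array([.4995,-.157,.110]); gy=1.525
E
python3 - <<'E'
from sc import *
P=[("grasp",G0,sR(gy,0)),("lift",G0+[0,0,.12],sR(gy,0))]
for x,z,pi in [(-.075,.12,-TH),(-.075,.002,-TH),(-.004,.002,-TH),(-.006,.02,0),(-.006,.02,.25),(-.01,.12,.25)]:
    R=sR(A,pi);P.append((f"bin{x,z,pi}",fromnose(pk+Rb@[x,0,z],R),R))
T=Rn.from_euler('z',ty).as_matrix()
for pi in(.25,0,-.4,-.7): 
    R=sR(ty,pi);P.append((f"tray{pi}",fromnose(tc+T@[.02,0,.05],R),R))
for sg in(1,-1):
  for n,G,R in P:
    q=bot.solve_ik(G,tool(R,sg));print(sg,n,G.round(3),None if q is None else np.round(q,2))
E
```

```text
1 grasp [ 0.5   -0.157  0.11 ] [ 0.01  0.34 -0.4   0.   -0.83 -0.05]
1 lift [ 0.5   -0.157  0.23 ] [ 0.01  0.21 -0.24  0.   -1.12 -0.05]
1 bin(-0.075, 0.12, -0.42) [ 0.419 -0.207  0.28 ] [ 0.1  -0.1  -0.69  0.5  -0.84  0.18]
1 bin(-0.075, 0.002, -0.42) [ 0.446 -0.247  0.172] [-0.08  0.09 -0.86  0.78 -0.47 -0.  ]
1 bin(-0.004, 0.002, -0.42) [ 0.41  -0.193  0.143] [-0.01  0.05 -1.03  0.98 -0.42 -0.29]
1 bin(-0.006, 0.02, 0) [ 0.434 -0.229  0.144] [-0.15  0.24 -0.44  0.   -0.89  0.75]
1 bin(-0.006, 0.02, 0.25) [ 0.448 -0.249  0.125] [-0.29  0.41 -0.2  -0.17 -1.16  0.97]
1 bin(-0.01, 0.12, 0.25) [ 0.427 -0.218  0.218] [-0.25  0.27 -0.16 -0.17 -1.34  0.89]
1 tray0.25 [0.466 0.126 0.142] [ 0.67  0.12 -0.72  0.24 -0.52 -2.28]
1 tray0 [0.49  0.13  0.161] [ 0.58  0.25 -0.38  0.   -0.94 -1.99]
1 tray-0.4 [0.535 0.138 0.177] [ 0.48  0.51  0.06 -0.12 -1.5  -1.85]
1 tray-0.7 [0.571 0.144 0.176] [ 0.43  0.74  0.38 -0.18 -1.89 -1.83]
-1 grasp [ 0.5   -0.157  0.11 ] [ 0.01  0.34 -0.4  -0.   -0.83  3.09]
-1 lift [ 0.5   -0.157  0.23 ] [ 0.01  0.21 -0.24 -0.   -1.12  3.09]
-1 bin(-0.075, 0.12, -0.42) [ 0.419 -0.207  0.28 ] [ 0.1  -0.1  -0.69  0.5  -0.84 -2.96]
-1 bin(-0.075, 0.002, -0.42) [ 0.446 -0.247  0.172] None
-1 bin(-0.004, 0.002, -0.42) [ 0.41  -0.193  0.143] [-0.01  0.05 -1.03  0.98 -0.42  2.85]
-1 bin(-0.006, 0.02, 0) [ 0.434 -0.229  0.144] [-0.15  0.24 -0.44  0.   -0.89 -2.4 ]
-1 bin(-0.006, 0.02, 0.25) [ 0.448 -0.249  0.125] [-0.29  0.41 -0.2  -0.17 -1.16 -2.18]
-1 bin(-0.01, 0.12, 0.25) [ 0.427 -0.218  0.218] [-0.25  0.27 -0.16 -0.17 -1.34 -2.25]
-1 tray0.25 [0.466 0.126 0.142] [ 0.67  0.12 -0.72  0.24 -0.52  0.86]
-1 tray0 [0.49  0.13  0.161] [ 0.58  0.25 -0.38  0.   -0.94  1.16]
-1 tray-0.4 [0.535 0.138 0.177] [ 0.48  0.51  0.06 -0.12 -1.5   1.29]
-1 tray-0.7 [0.571 0.144 0.176] [ 0.43  0.74  0.38 -0.18 -1.89  1.31]
```

```bash
python3 - <<'E'
from sc import *
R=sR(gy,0);r=tool(R,1)
bot.reach(G0+[0,0,.10],r)
snap("wrist","w7"); snap("scene","s7",(170,150,400,370),2.7)
print(bot.current_joint_pos().round(2))
E
```

```text
[ 0.01  0.23 -0.27  0.   -1.07 -0.05]
```

View pics/w7.png

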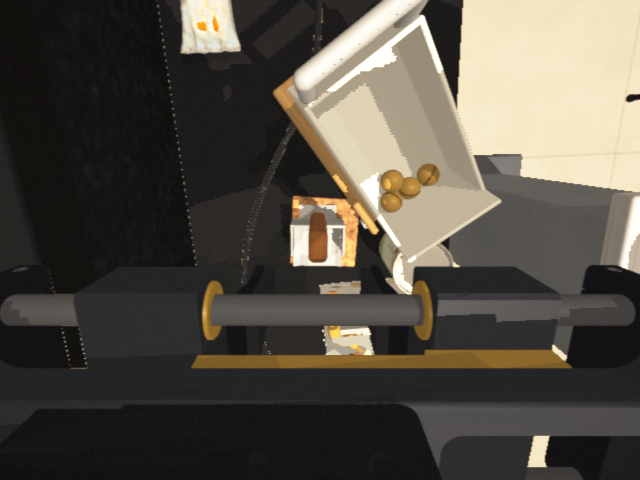

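View pics/s7.png

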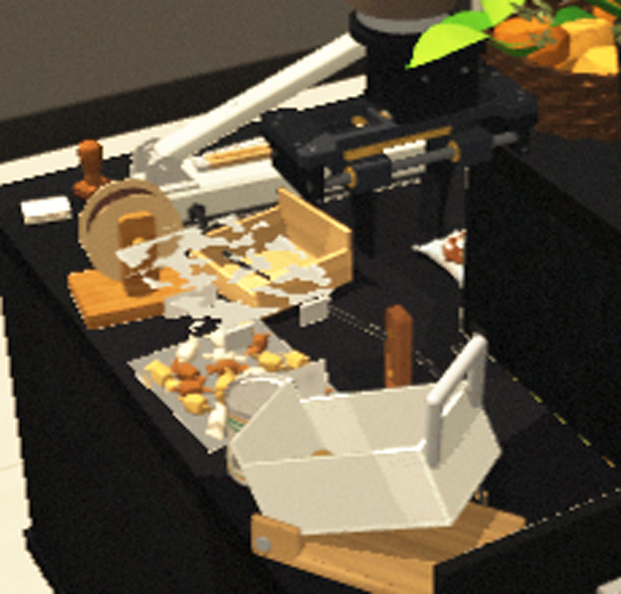

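```bash
python3 - <<'E'
from sc import *
W=dict(np.load("pics/w7.npz"));R=sR(gy,0)
print(proj(W,[G0+R@[x,y,.032] for x,y in((-.012,0),(.012,0),(0,.007),(0,-.007))]).round(0).tolist())
print(bot.servo_line(G0+[0,0,.03],.1,guard=8),bot.servo_line(G0,.05,guard=6))
print(bot.current_contact_force(),bot.current_ee_pos()-G0)
bot.move_gripper(0.); print(bot.current_gripper_width(),bot.current_contact_force())
snap("wrist","w8"); snap("scene","s8",(170,150,400,370),2.7);print(bot.current_time_s())
E
```

```text
[[317.0, 231.0], [317.0, 264.0], [327.0, 248.0], [307.0, 248.0]]
False False
[0.73715729 0.53091931 0.1594944 ] [ 1.84809263e-04 -5.18437522e-05  3.30053057e-05]
0.014126928542198526 [-0.36248689  0.86703163  0.49563622]
20.65
```

View pics/w8.png

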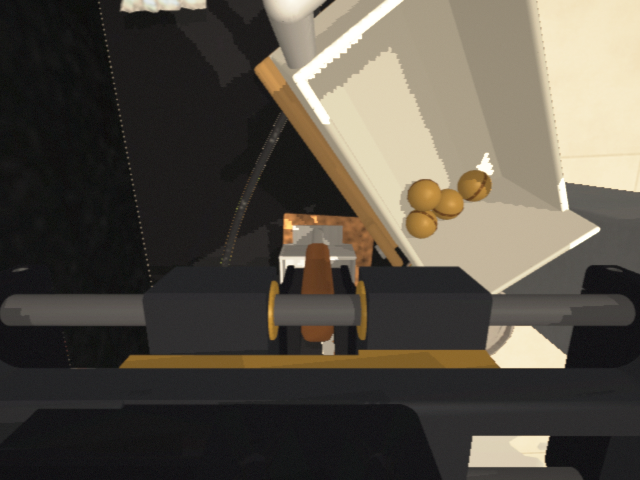

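```bash
python3 - <<'E'
from sc import *
P=bot.current_ee_pos()
bot.servo_line(P+[0,0,.15],.12)
R=sR(A,-TH)
G=fromnose(pk+Rb@[-.062,0,.115],R);print(G, bot.solve_ik(G,tool(R,1)))
try: bot.servo_line(G,.12,rot=tool(R,1))
except bot.PlanningError as e:
    print(e); bot.reach(G,tool(R,1))
print(bot.current_joint_pos().round(2),(bot.current_ee_pos()-G).round(4),bot.current_gripper_width(),bot.current_contact_force(),bot.current_time_s())
snap("wrist","w9"); snap("scene","s9",(170,150,400,370),2.7);snap("top","t9",(320,290,520,420),4)
E
```

```text
[ 0.41389347 -0.19898556  0.26963835] [ 0.12020225 -0.10223149 -0.72179328  0.51908733 -0.82173531  0.1380426 ]
[ 0.12 -0.1  -0.72  0.52 -0.82  0.14] [0.0008 0.0002 0.0004] 0.013770085847791505 [-0.03112984 -0.4512253  -1.29373452] 23.0
```

View pics/w9.png

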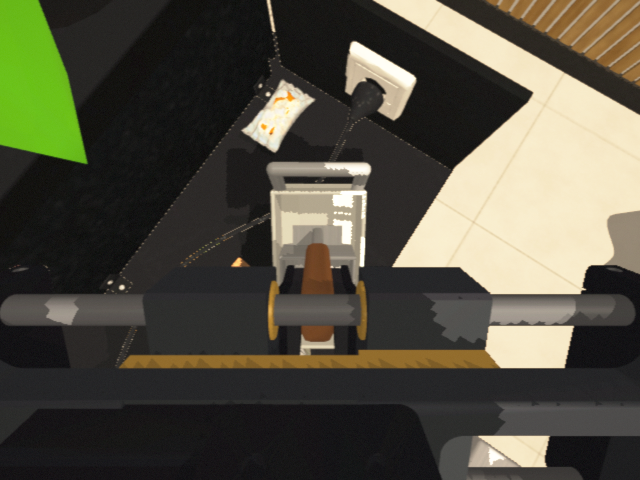

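View pics/s9.png

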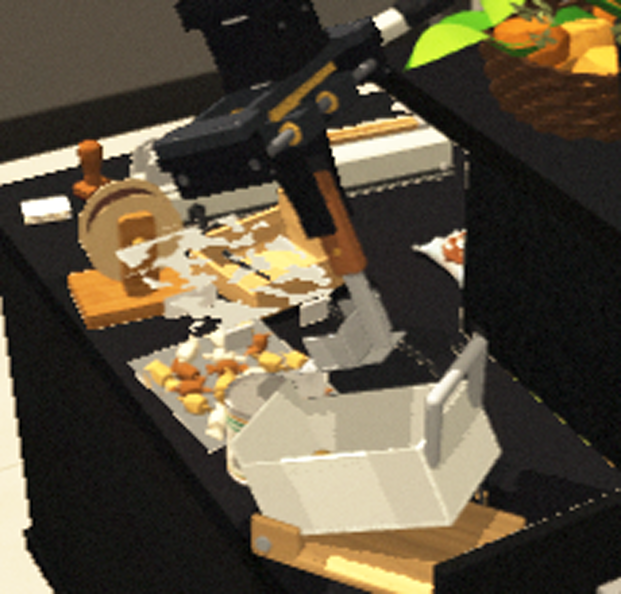

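```bash
python3 - <<'E'
from sc import *
R=sR(A,-TH);g=lambda x,z,y=0:fromnose(pk+Rb@[x,y,z],R)
print(bot.servo_line(g(-.062,.015),.08,guard=6))
print(bot.servo_line(g(-.062,-.004),.02,guard=2.5))
l=Rb.T@(bot.current_ee_pos()-g(0,0));print("nose in bin",l.round(4),bot.current_contact_force().round(2),bot.current_time_s())
snap("wrist","w10"); snap("scene","s10",(170,150,400,370),2.7);snap("top","t10",(320,290,520,420),4)
E
```

```text
False
True
nose in bin [-0.0621  0.0001 -0.0007] [0.02 0.31 2.99] 25.2917
```

View pics/t10.png

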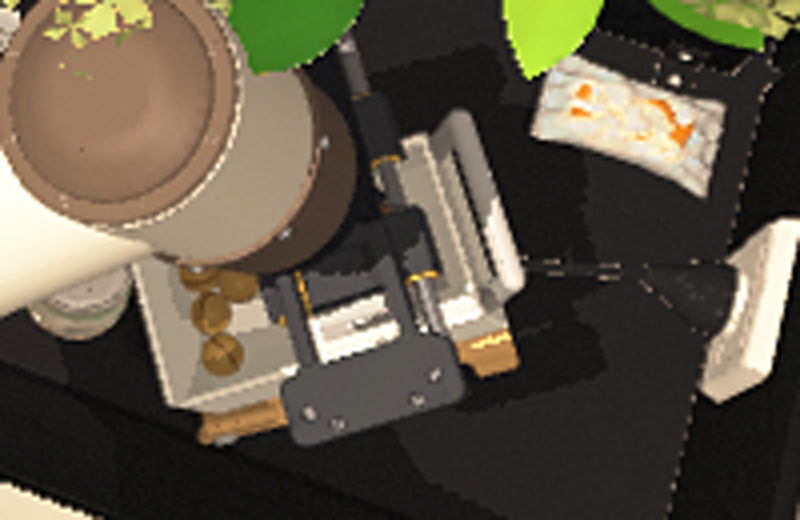

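View pics/s10.png

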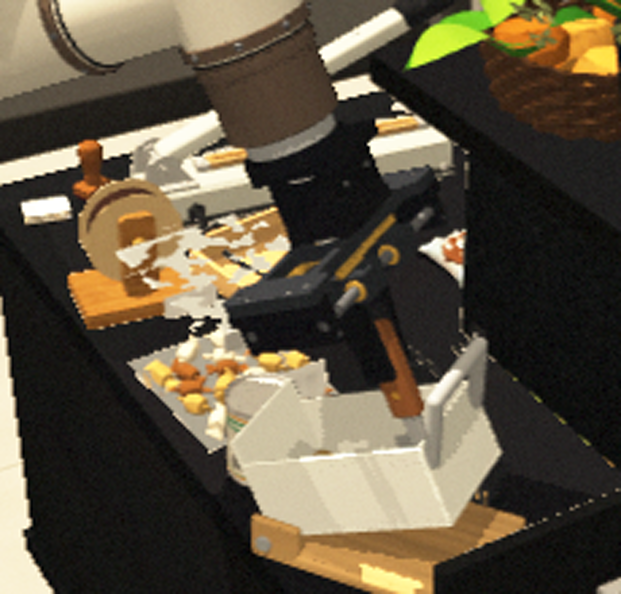

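```bash
python3 - <<'E'
from sc import *
R=sR(A,-TH);g=lambda x,z,y=0:fromnose(pk+Rb@[x,y,z],R)
z0=(Rb.T@(bot.current_ee_pos()-g(0,0)))[2]
print(bot.servo_line(g(-.035,z0),.04,guard=8))
print(bot.servo_line(g(.002,z0),.03,guard=8))
l=Rb.T@(bot.current_ee_pos()-g(0,0));print("nose in bin",l.round(4),(Rb.T@bot.current_contact_force()).round(2),bot.current_time_s(),bot.current_gripper_width())
snap("wrist","w11"); snap("scene","s11",(170,150,400,370),2.7);snap("top","t11",(320,290,520,420),4)
E
```

```text
False
True
nose in bin [-0.014  -0.0001 -0.0007] [1.92 0.67 3.92] 26.9917 0.013946666163887516
```

View pics/t11.png

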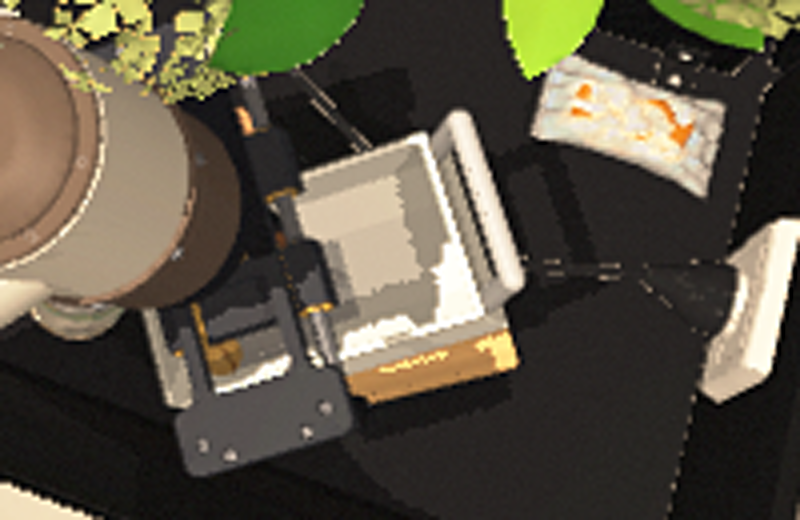

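View pics/s11.png

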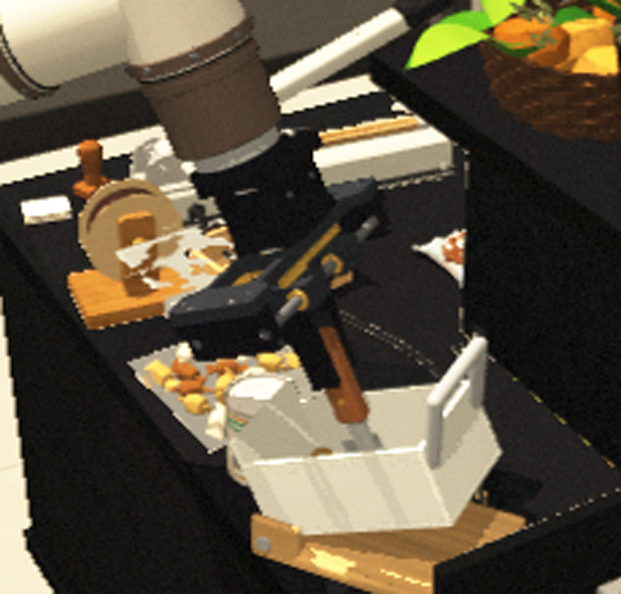

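View pics/w11.png

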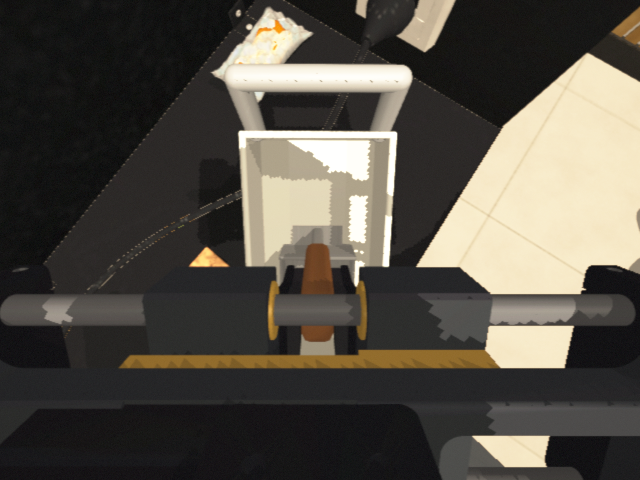

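```bash
python3 - <<'E'
from sc import *
R=sR(A,-TH);g=lambda x,z,y=0:fromnose(pk+Rb@[x,y,z],R)
for i in range(3):
  print(bot.servo_line(g(-.001,-.0005),.02,guard=12))
  l=Rb.T@(bot.current_ee_pos()-g(0,0));print("nose in bin",l.round(4),(Rb.T@bot.current_contact_force()).round(2),bot.current_time_s(),bot.current_gripper_width(),bot.current_joint_pos().round(2))
snap("top","t12",(320,290,520,420),4); snap("scene","s12",(170,150,400,370),2.7)
E
```

```text
False
nose in bin [-0.0011  0.     -0.0005] [-0.31 -0.57 -1.02] 28.0333 0.013511914050700293 [-0.02  0.05 -1.04  1.01 -0.41 -0.32]
False
nose in bin [-0.0011 -0.     -0.0005] [ 0.12  0.61 -1.39] 28.2833 0.013797152810149333 [-0.02  0.05 -1.04  1.01 -0.41 -0.32]
False
nose in bin [-0.0011 -0.     -0.0005] [-0.06  0.58 -1.14] 28.5333 0.013968744685167952 [-0.02  0.05 -1.04  1.01 -0.41 -0.32]
```

View pics/t12.png

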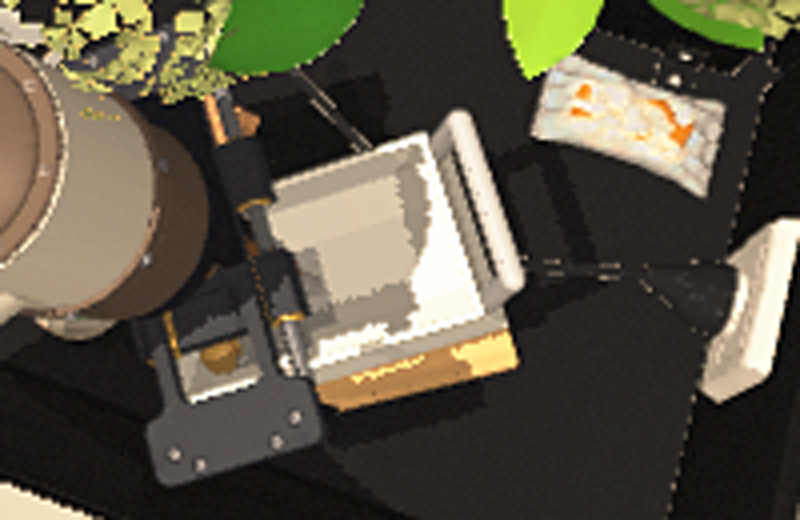

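```bash
cat > lift.py <<'E'
from sc import *
def liftout(y=0,x=-.002,pend=.22,n=8,start=-TH):
    for pi in np.linspace(start,pend,n+1)[1:]:
        R=sR(A,pi);ph=pi+TH
        bot.servo_line(fromnose(pk+Rb@[x-.002*(ph>.2),y,.071*np.sin(ph)+.002],R),.05,rot=tool(R,1),guard=25)
    f=bot.current_contact_force();print(f.round(1),bot.current_joint_pos().round(2))
    P=bot.current_ee_pos(); bot.servo_line(P+[0,0,.06]-.0*B[:,0],.08,guard=20)
E
python3 - <<'E'
from lift import *
liftout(); bot.dwell(.2)
print(bot.current_contact_force().round(2),bot.current_time_s(),bot.current_gripper_width())
snap("top","t13",(320,290,520,420),4); snap("scene","s13",(170,150,400,370),2.7);snap("wrist","w13")
E
```

```text
[ 0.2 -0.  -2.5] [-0.26  0.35 -0.23 -0.15 -1.16  0.93]
[-0.62 -0.51 -3.05] 32.275 0.013778922502353113
```

View pics/t13.png

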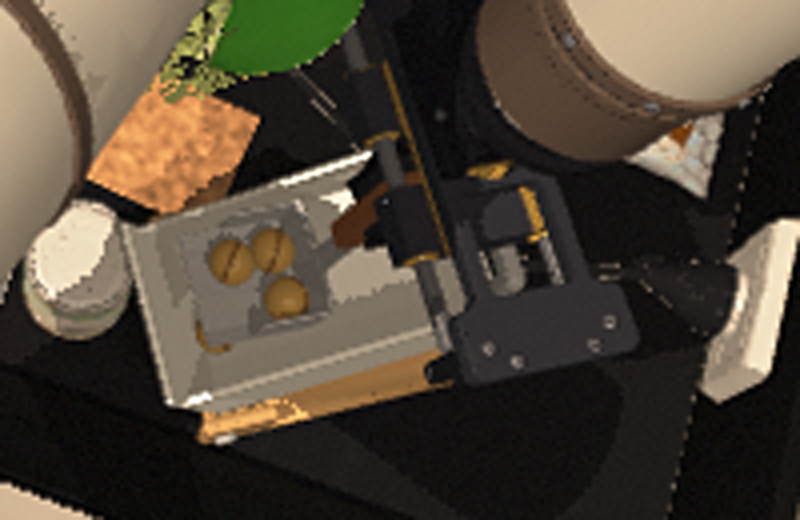

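View pics/s13.png

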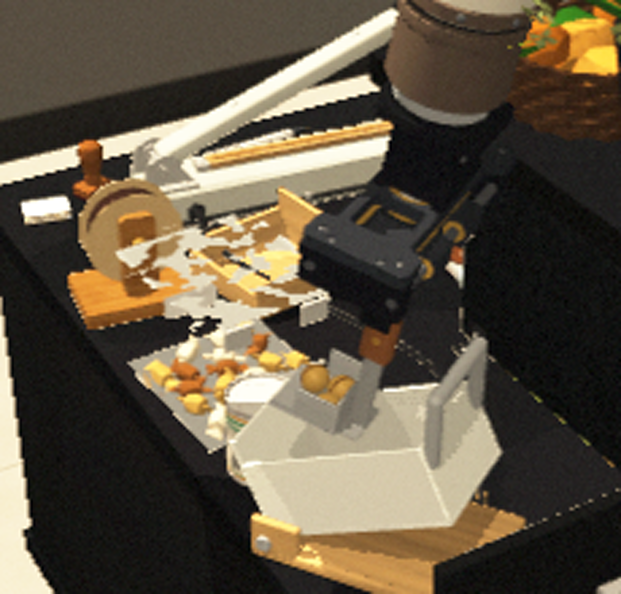

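View pics/w13.png

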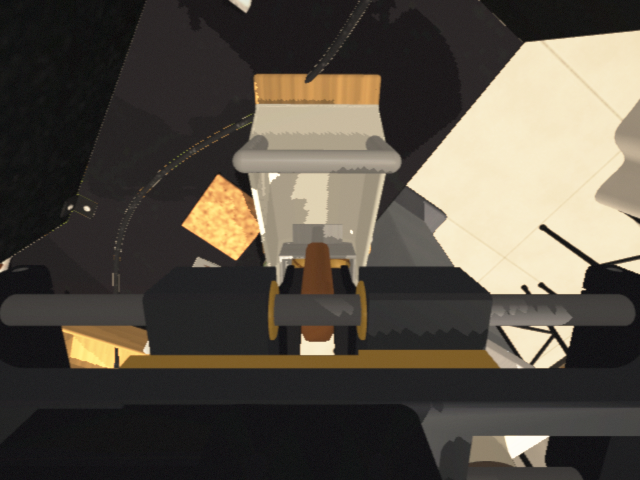

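```bash
cat > carry.py <<'E'
from sc import *
T=Rn.from_euler('z',ty).as_matrix()
def go(ws,sp=.1):
    for i,(G,yaw,pi) in enumerate(ws):
        try: bot.servo_line(G,sp,rot=tool(sR(yaw,pi),1))
        except bot.PlanningError as e: print("fail",i,G,yaw,pi,e); raise
def path(ph=.22,zc=.28,n=6):
    P=bot.current_ee_pos()
    R=sR(ty,ph);E=fromnose(tc+T@[.012,0,.12],R)
    S=np.array([P[0],P[1],zc]);E=np.array([E[0],E[1],zc])
    return [(S,A,ph)]+[(S+(E-S)*k/n,A+(ty-A)*k/n,ph) for k in range(1,n+1)]
E
python3 - <<'E'
from carry import *
for G,y,pi in path(): print(G.round(3),round(y,2),bot.solve_ik(G,tool(sR(y,pi),1)))
E
```

```text
[ 0.439 -0.237  0.28 ] 2.16 [-0.26214647  0.24207161 -0.03551169 -0.1447918  -1.46133537  0.88167575]
[ 0.443 -0.177  0.28 ] 1.83 [-0.17424271  0.17238424 -0.10352386 -0.20269082 -1.39207592  0.47877327]
[ 0.446 -0.116  0.28 ] 1.5 [-0.05765549  0.09891936 -0.1812486  -0.22882934 -1.29394283  0.04658089]
[ 0.45  -0.056  0.28 ] 1.16 [ 0.0970275   0.02952327 -0.26474402 -0.20844394 -1.17674046 -0.43351196]
[0.453 0.004 0.28 ] 0.83 [ 0.28879025 -0.02341061 -0.34804432 -0.12936987 -1.06046905 -0.97606617]
[0.457 0.065 0.28 ] 0.5 [ 4.94056604e-01 -4.43070943e-02 -4.16845762e-01 -1.00821382e-03
 -9.78259459e-01 -1.56649325e+00]
[0.46  0.125 0.28 ] 0.17 [ 0.67589899 -0.02220039 -0.44503167  0.13068851 -0.9593511  -2.14666507]
```

```bash
python3 - <<'E'
from carry import *
go(path()); print(bot.current_time_s(),bot.current_gripper_width(),bot.current_contact_force())
snap("top","t14",(130,180,350,345),3.6); snap("scene","s14",(170,150,400,370),2.7);snap("wrist","w14")
E
```

```text
37.8333 0.013728446738258656 [ 1.17547996  0.2954661  -2.35465819]
```

View pics/t14.png

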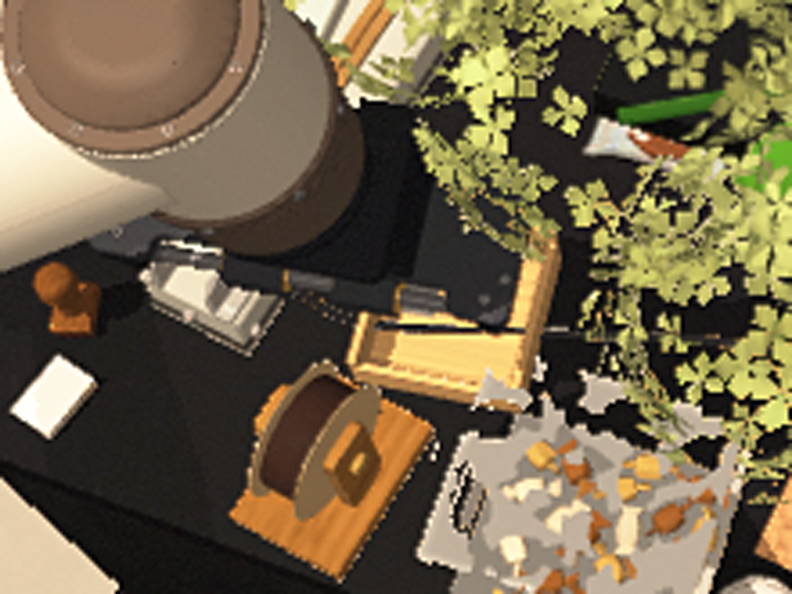

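View pics/s14.png

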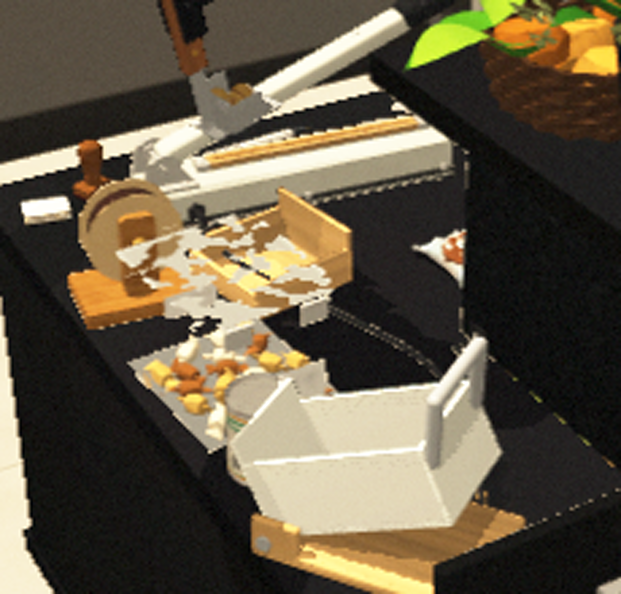

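View pics/w14.png

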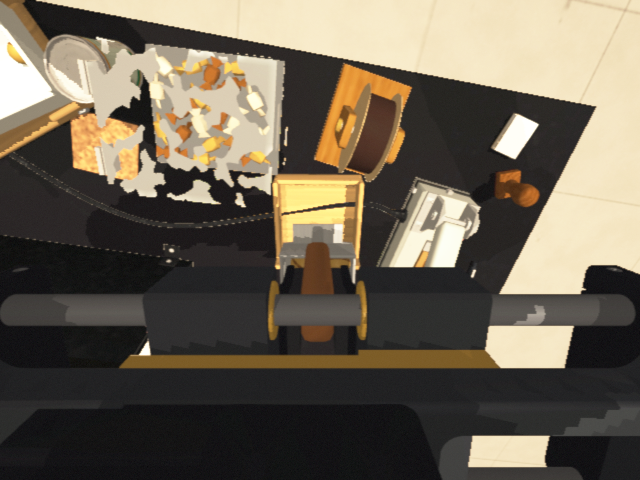

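```bash
cat >> carry.py <<'E'
def tp(x,z,pi): R=sR(ty,pi);return (fromnose(tc-[0,0,.005]+T@[x,0,z],R),ty,pi)
def dump():
    go([tp(-.01,.085,.22)],.08); print(bot.current_contact_force().round(1))
    go([tp(-.01,.07,.05)],.05)
    go([tp(-.012,.06,-.1)],.03)
    go([tp(-.012,.05,-.25)],.03)
    go([tp(-.012,.045,-.45)],.04)
    bot.dwell(.6)
E
python3 - <<'E'
from carry import *
for a in[(-.01,.085,.22),(-.01,.07,.05),(-.012,.05,-.25),(-.012,.045,-.45)]:
    G,y,pi=tp(*a);print(a,G.round(3),bot.solve_ik(G,tool(sR(y,pi),1)).round(2))
dump();print(bot.current_time_s(),bot.current_contact_force().round(2))
snap("top","t15",(130,180,350,345),3.6); snap("scene","s15",(170,150,400,370),2.7);snap("wrist","w15")
E
```

```text
(-0.01, 0.085, 0.22) [0.439 0.122 0.175] [ 0.7   0.04 -0.69  0.18 -0.66 -2.24]
(-0.01, 0.07, 0.05) [0.455 0.124 0.173] [ 0.63  0.15 -0.49  0.03 -0.89 -2.05]
(-0.012, 0.05, -0.25) [0.486 0.129 0.168] [ 0.53  0.36 -0.18 -0.09 -1.26 -1.9 ]
(-0.012, 0.045, -0.45) [0.51  0.133 0.167] [ 0.48  0.51  0.02 -0.14 -1.51 -1.85]
[-0.4 -0.1 -2.6]
42.675 [-2.67 -0.8  -1.64]
```

View pics/s15.png

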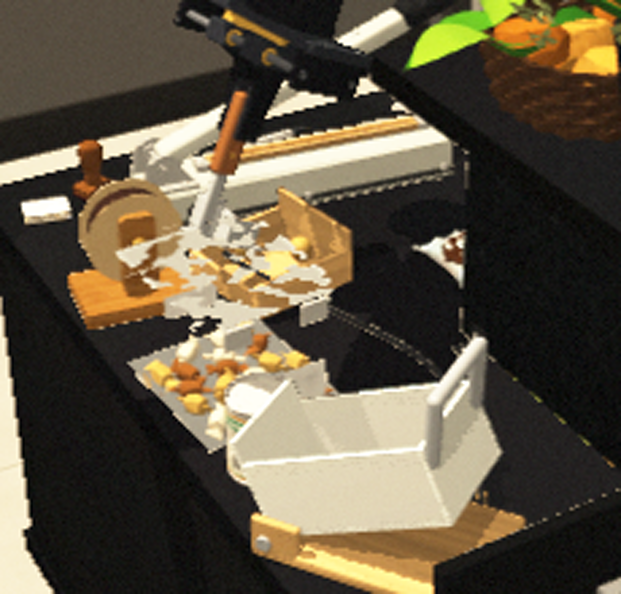

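View pics/t15.png

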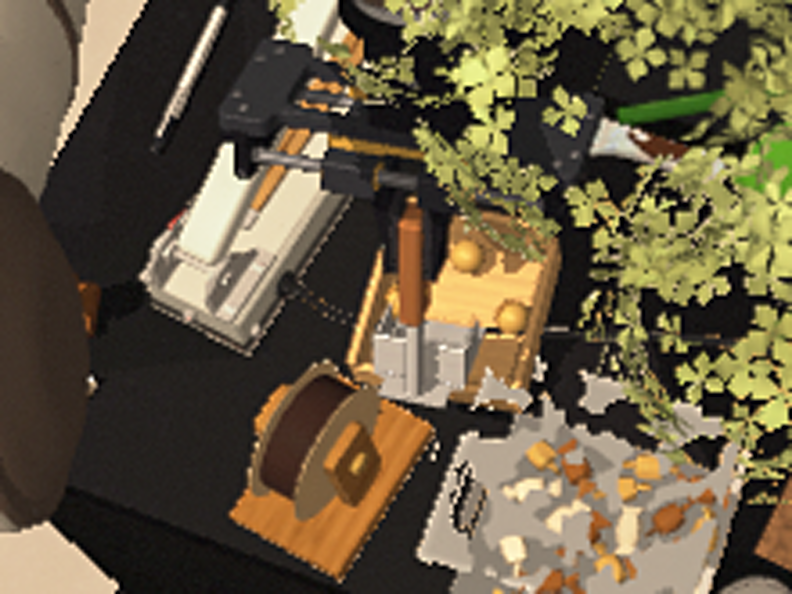

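```bash
python3 - <<'E'
from carry import *
P=bot.current_ee_pos();bot.servo_line(P+[0,0,.11],.12)
E0=np.array([.455,.12,.28]);R=sR(A,-.1);
S=fromnose(pk+Rb@[-.062,0,.115],sR(A,-TH));S[2]=.29
n=5
go([(E0,ty,0)]+[(E0+(S-E0)*k/n,ty+(A-ty)*k/n,-.1*k/n) for k in range(1,n+1)],.14)
print(bot.current_time_s())
snap("top","t16",(130,210,350,375),3.6); snap("top","t16b",(320,290,520,420),4);snap("scene","s16",(170,150,400,370),2.7);snap("wrist","w16")
E
```

```text
47.5333
```

View pics/t16.png

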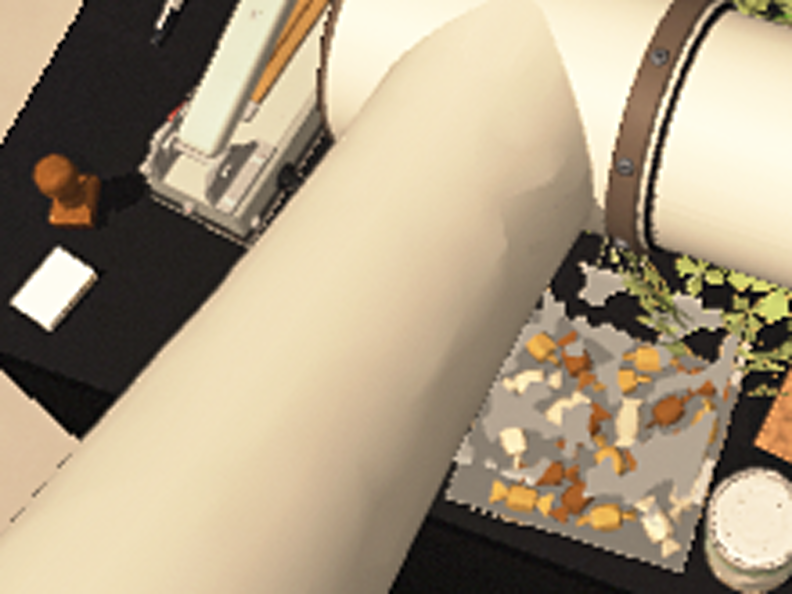

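View pics/t16b.png

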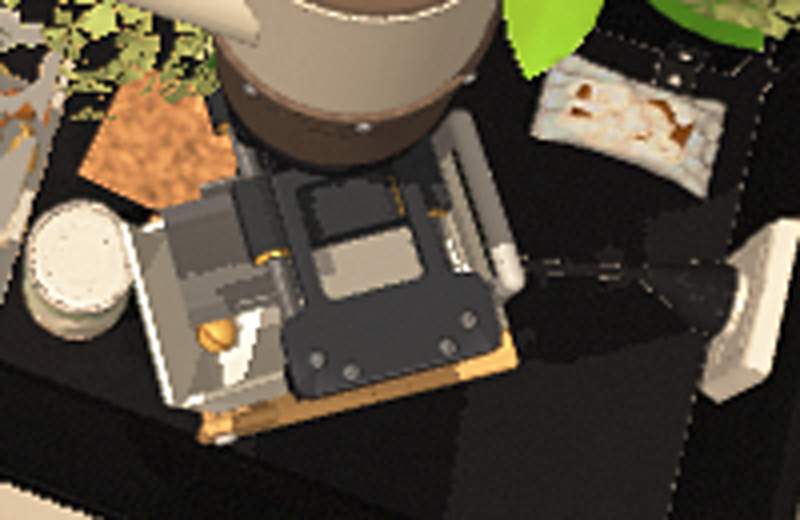

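View pics/s16.png

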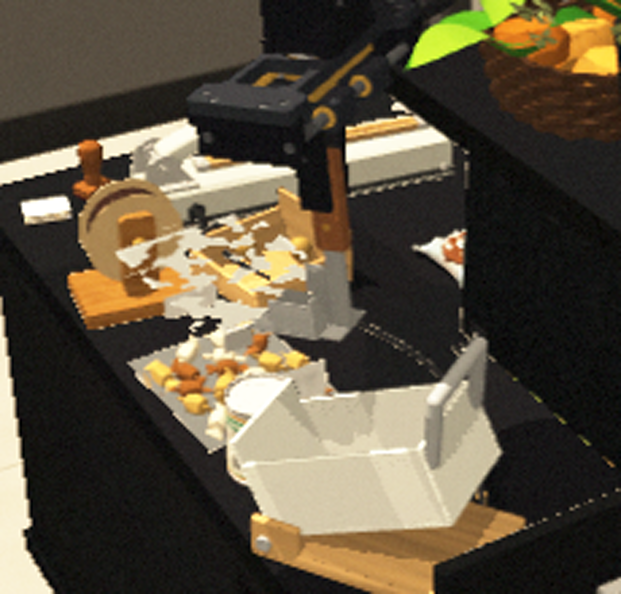

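```bash
python3 - <<'E'
from sc import *
W=dict(np.load("pics/t16b.npz"))
o,d=ray(W,320+218/4,290+335/4);o2=Rb.T@(o-pk);d2=Rb.T@d;print((o2+d2*(.011-o2[2])/d2[2]).round(3))
R=sR(A,-TH);g=lambda x,z,y=0:fromnose(pk+Rb@[x,y,z],R)
bot.servo_line(g(-.062,.06),.12,rot=tool(R,1))
print(bot.servo_line(g(-.062,.012),.08,guard=6))
print(bot.servo_line(g(-.062,-.004),.02,guard=2.5))
l=Rb.T@(bot.current_ee_pos()-g(0,0));print("nose in bin",l.round(4),bot.current_contact_force().round(2),bot.current_time_s())
z0=max(l[2],-.001)
print(bot.servo_line(g(-.03,z0),.05,guard=10),bot.servo_line(g(-.001,z0),.03,guard=12))
l=Rb.T@(bot.current_ee_pos()-g(0,0));print("nose in bin",l.round(4),bot.current_contact_force().round(2),bot.current_time_s())
snap("top","t17",(320,290,520,420),4)
E
```

```text
[-0.012  0.012  0.011]
False
True
nose in bin [-0.0623 -0.0001 -0.0003] [-0.76  0.43  4.66] 49.9
False False
nose in bin [-0.0011 -0.0001 -0.0002] [-0.82  0.48  5.19] 51.7917
```

View pics/t17.png

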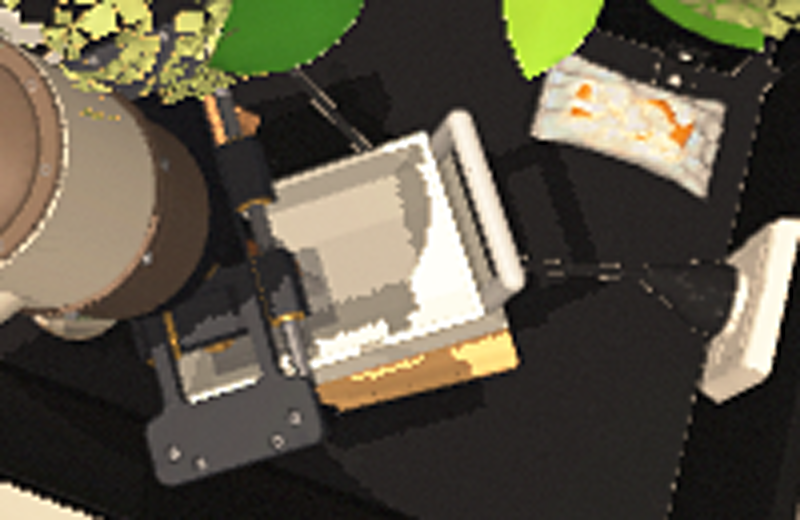

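```bash
python3 - <<'E'
from lift import *
liftout(); bot.dwell(.2)
print(bot.current_contact_force().round(2),bot.current_time_s(),bot.current_gripper_width())
snap("top","t18",(320,290,520,420),4)
E
```

```text
[-0.4  0.  -2.3] [-0.26  0.35 -0.23 -0.15 -1.16  0.93]
[-0.66 -0.54 -1.62] 55.475 0.013657016934318582
```

View pics/t18.png

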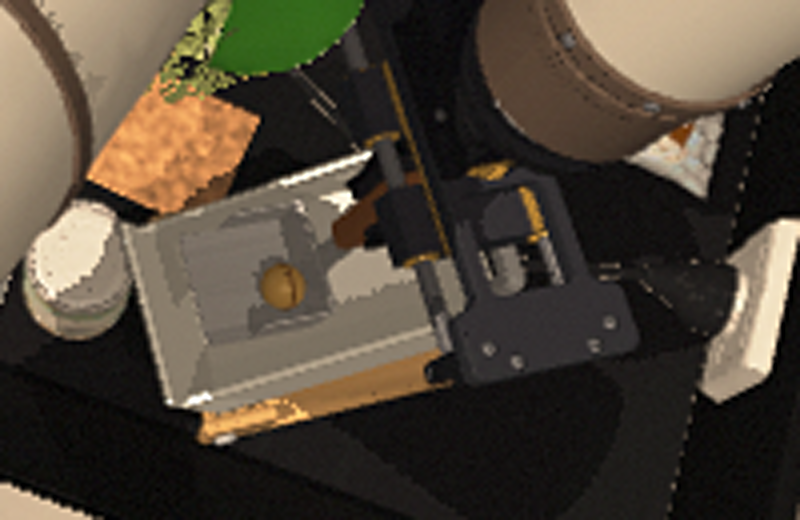

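```bash
python3 - <<'E'
from carry import *
go(path(),.11); dump()
P=bot.current_ee_pos();bot.servo_line(P+[0,0,.11],.1)
print(bot.current_time_s())
snap("top","t19",(130,180,350,345),3.6); snap("scene","s19",(170,150,400,370),2.7)
E
```

```text
[ 1.1 -0.1 -1.8]
66.4583
```

View pics/t19.png

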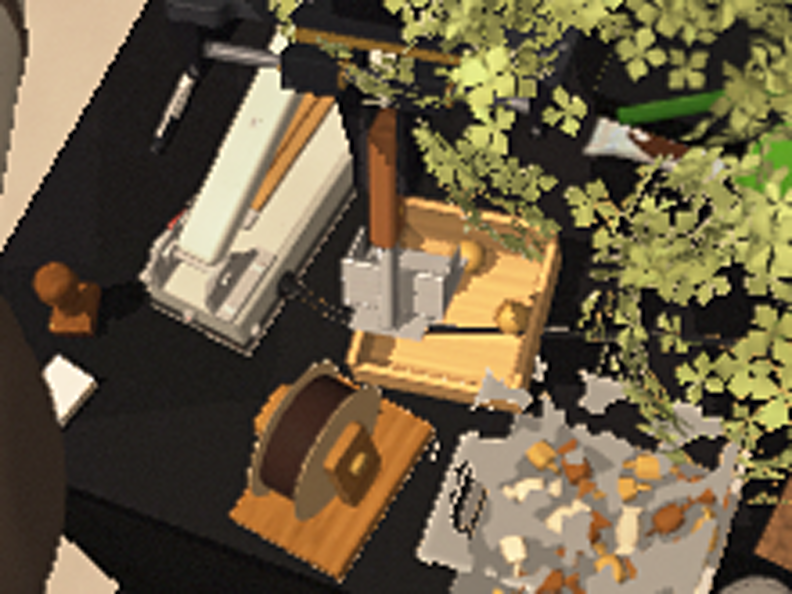

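View pics/s19.png

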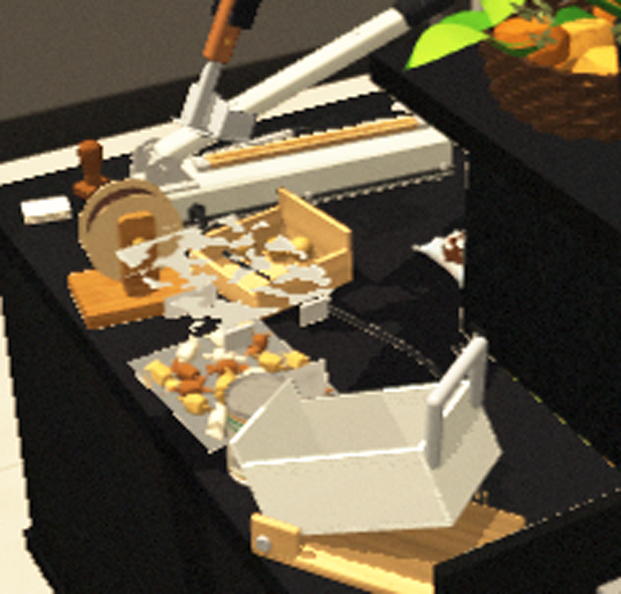

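Move the scoop back so the tray can be seen whole.

```bash
python3 - <<'E'
from carry import *
E0=np.array([.455,.12,.28]);S=G0+[0,0,.15];n=4
go([(E0,ty,0)],.12); snap("wrist","w20a"); 
go([(E0+(S-E0)*k/n,ty+(gy-ty)*k/n,0) for k in range(1,n+1)],.14)
print(bot.current_time_s())
snap("top","t20",(130,180,350,345),3.6); snap("scene","s20",(170,150,400,370),2.7);snap("wrist","w20")
E
```

```text
69.825
```

View pics/t20.png

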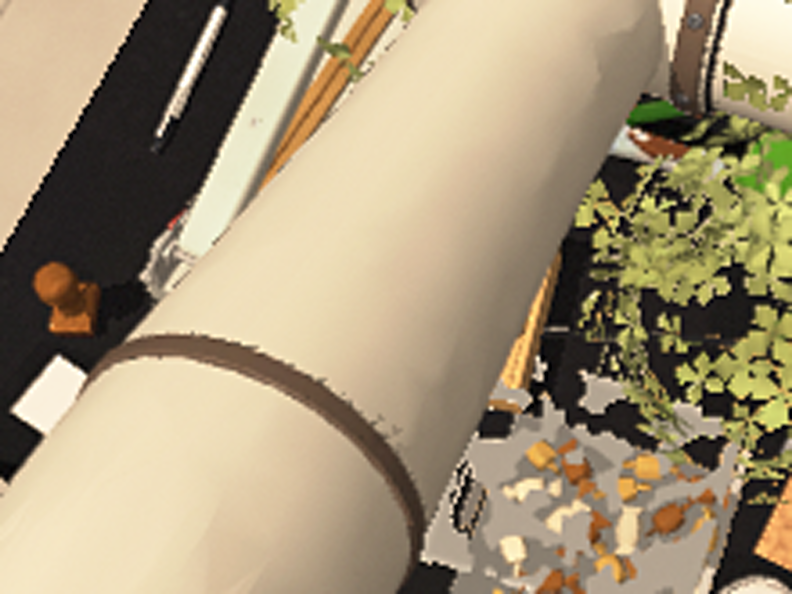

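View pics/w20.png

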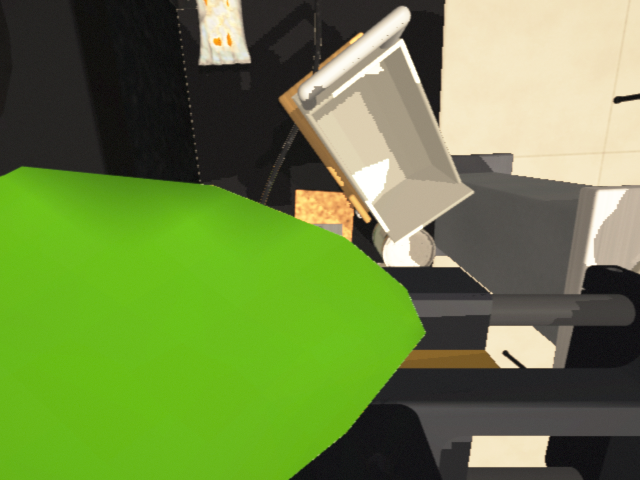

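View pics/s20.png

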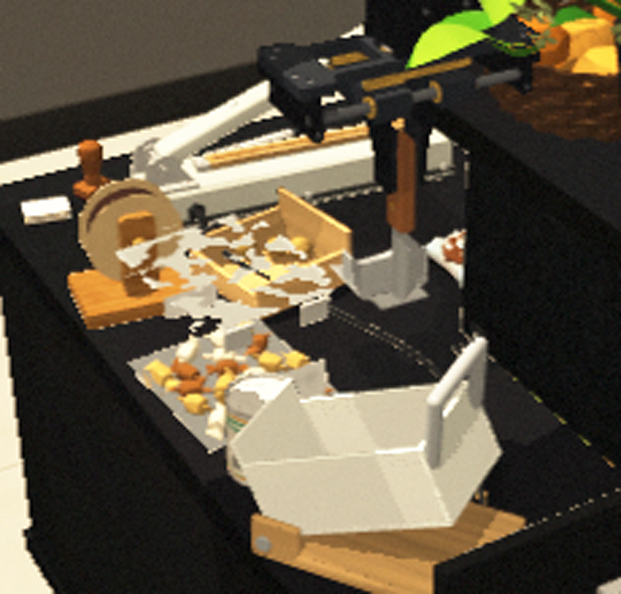

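View pics/w20a.png

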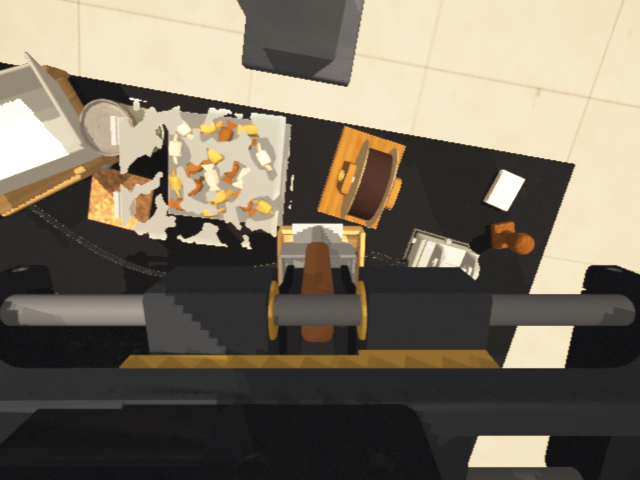

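```bash
python3 - <<'E'
from sc import *
bot.servo_line(G0+[0,0,.012],.12)
print(bot.servo_line(G0-[0,0,.003],.02,guard=3))
print((bot.current_ee_pos()-G0).round(4),bot.current_contact_force().round(2))
bot.move_gripper(.045); P=bot.current_ee_pos()
bot.servo_line(P+[0,0,.13],.1); 
r=rot([0,0,-1],[0,-1,0]).as_rotvec()
bot.reach([.37,-.12,.3],r); snap("wrist","w21")
print(bot.current_time_s()); snap("scene","s21",(170,150,400,370),2.7)
c=cv2.imread('pics/w21.png');cv2.imwrite('pics/w21c.png',cv2.resize(c[0:240,230:520],None,fx=2.7,fy=2.5,interpolation=2))
E
```

```text
True
[-0.0001 -0.0002  0.0006] [-0.18 -0.84  3.95]
75.525
```

View pics/w21c.png

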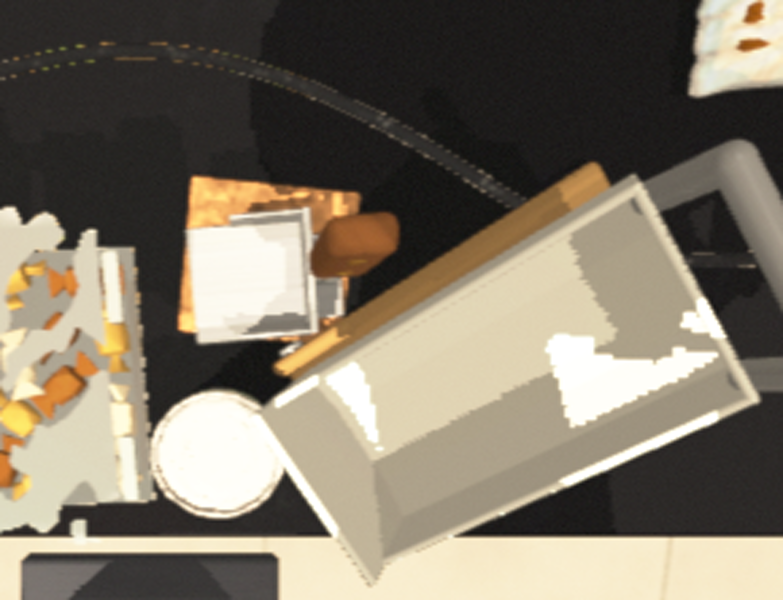

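View pics/s21.png

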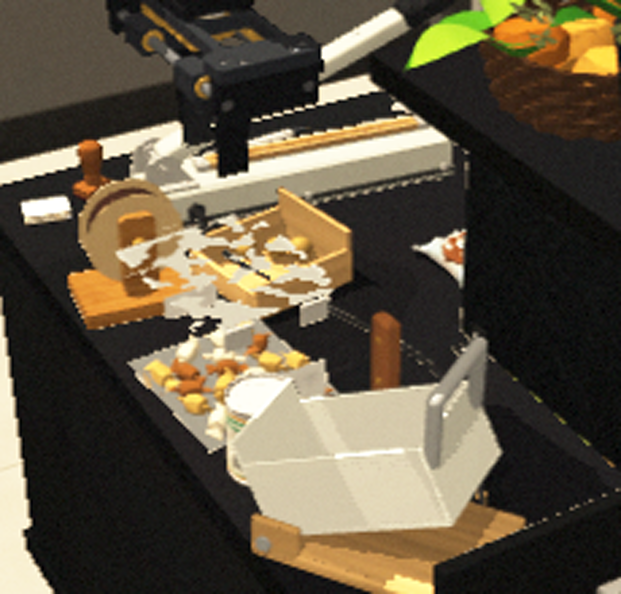

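```bash
python3 - <<'E'
from h import *
c=cv2.imread('pics/w21.png');cv2.imwrite('pics/w21d.png',cv2.resize(c[60:150,285:385],None,fx=8,fy=6.5,interpolation=2))
E
```

```text
(no output)
```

View pics/w21d.png

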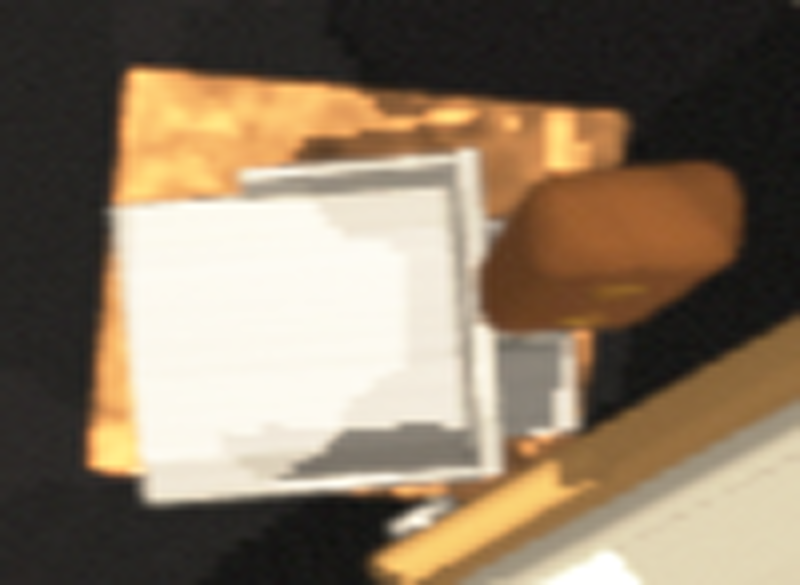

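```bash
python3 - <<'E'
from sc import *
W=dict(np.load('pics/w21.npz'))
w=lambda x,y:(285+x/8,60+y/6.5)
n1=atz(W,*w(112,208),.009);n2=atz(W,*w(148,502),.009);n=(n1+n2)/2
h=atz(W,*w(632,218),.142);print(n1,n2,"nose",n,"handle",h,np.linalg.norm((n-h)[:2]))
print("yaw edge",np.arctan2(*(n1-n2)[:2][::-1])+np.pi/2,"yaw h",np.arctan2(*(n-h)[:2][::-1]))
t=[atz(W,*w(*q),.004) for q in[(128,68),(628,110),(88,468)]];print(t);tcn=(t[1]+t[2])/2
y=np.arctan2(*(n1-n2)[:2][::-1])+np.pi/2;d=np.array([np.cos(y),np.sin(y),0])
print("tile",tcn,"origin",n-.035*d,np.linalg.norm((n-.035*d-tcn)[:2]))
E
```

```text
[ 0.50703837 -0.09524867  0.009     ] [ 0.45297359 -0.10028711  0.009     ] nose [ 0.48000598 -0.09776789  0.009     ] handle [ 0.4856078  -0.15895779  0.142     ] 0.06144578164155322
yaw edge 1.663720641156649 yaw h 1.6620899154856552
[array([ 0.53260575, -0.09781927,  0.004     ]), array([ 0.52521425, -0.17563312,  0.004     ]), array([ 0.45963427, -0.09042347,  0.004     ])]
tile [ 0.49242426 -0.1330283   0.004     ] origin [ 0.48325365 -0.13261689  0.009     ] 0.009179834149231413
```

```bash
python3 - <<'E'
from tip import *
r=rot([0,0,-1],B[:,0]).as_rotvec()
h=hp(.425)
bot.reach(h+[0,0,.09],r)
snap("wrist","w22")
print(bot.servo_line(h+[0,0,.03],.1,guard=8),bot.servo_line(h-[0,0,.005],.05,guard=6))
bot.move_gripper(0.);print(bot.current_gripper_width(),bot.current_contact_force().round(1))
off=bot.current_ee_pos()-h
arc(.425,0,6,.05,off)
print(bot.servo_line(hp(0)+off-[0,0,.006],.02,guard=15))
print((bot.current_ee_pos()-hp(0)).round(4),bot.current_contact_force().round(1),bot.current_time_s())
E
```

```text
False False
0.010994201882653643 [ 1.9 -6.4 -2.2]
0.35 [ 0.0008 -0.0012 -0.0043] [-1.1  2.1  3.7]
0.28 [ 0.0007 -0.0012 -0.0047] [-1.1  2.2  2.9]
0.21 [ 0.0006 -0.0012 -0.005 ] [-2.1  1.9  0.8]
0.14 [ 0.0005 -0.0012 -0.0051] [-2.3  3.1  1.5]
0.07 [ 0.0004 -0.0012 -0.0051] [-3.   3.4  0.5]
0.0 [ 0.0003 -0.0013 -0.005 ] [-2.7  3.2 -0.3]
True
[ 0.0003 -0.0013 -0.0052] [-0.6  0.8  3.6] 82.7083
```

```bash
python3 - <<'E'
from tip import *
bot.move_gripper(.045);P=bot.current_ee_pos();bot.servo_line(P+[0,0,.12],.1)
r=rot([0,0,-1],[0,-1,0]).as_rotvec()
bot.reach([.37,-.14,.3],r);snap("wrist","w23")
q=bot.solve_ik([.36,.12,.32],r);bot.movej(q);snap("wrist","w24")
bot.movej([1.454,.385,.008,0,-1.194,-.259]); bot.dwell(.3)
snap("top","t24");snap("scene","s24",(170,150,400,370),2.7)
print(bot.current_time_s())
I=cv2.imread
c=I('pics/w23.png');cv2.imwrite('pics/w23c.png',cv2.resize(c[0:240,230:520],None,fx=2.7,fy=2.5,interpolation=2))
c=I('pics/t24.png');cv2.imwrite('pics/t24c.png',cv2.resize(c[210:375,130:350],None,fx=3.6,fy=3.6,interpolation=2))
cv2.imwrite('pics/t24d.png',cv2.resize(c[290:420,340:540],None,fx=4,fy=4,interpolation=2))
c=I('pics/w24.png');cv2.imwrite('pics/w24c.png',cv2.resize(c[0:220,230:400],None,fx=4,fy=2.7,interpolation=2))
T=dict(np.load('pics/t24.npz'))
print(proj(T,[p+B@np.array(v)/1000 for v in([-180,-38,95],[-180,38,95],[-158,46,64])]).round(1)-[340,290])
E
```

```text
90.1
[[112.9  32.5]
 [125.9  69.2]
 [112.9  78.9]]
```

View pics/w23c.png

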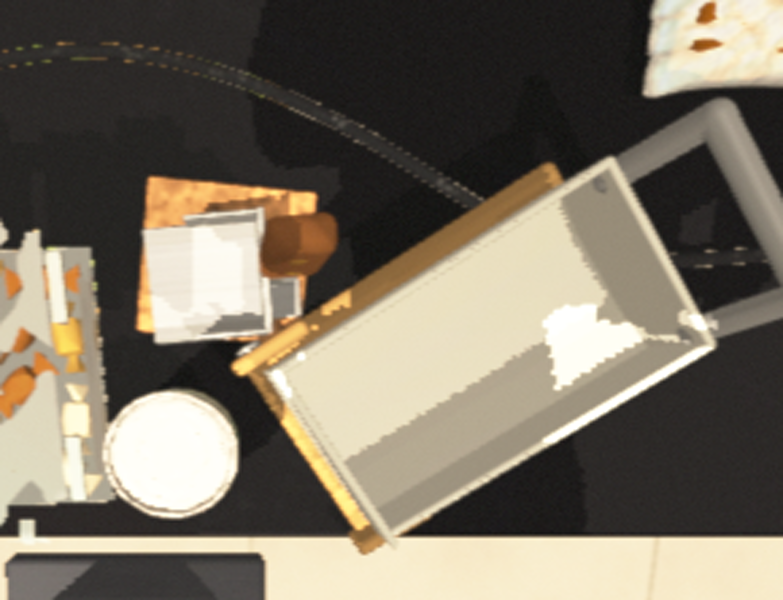

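View pics/t24c.png

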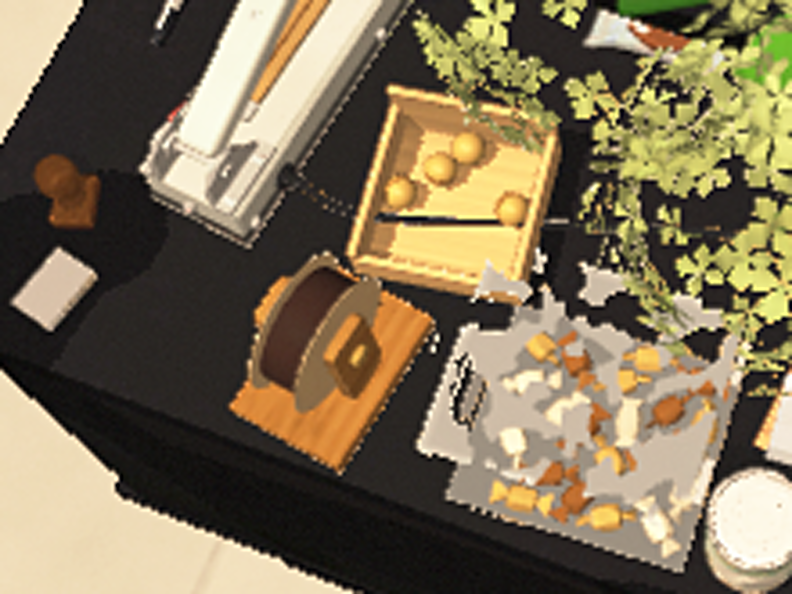

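View pics/t24d.png

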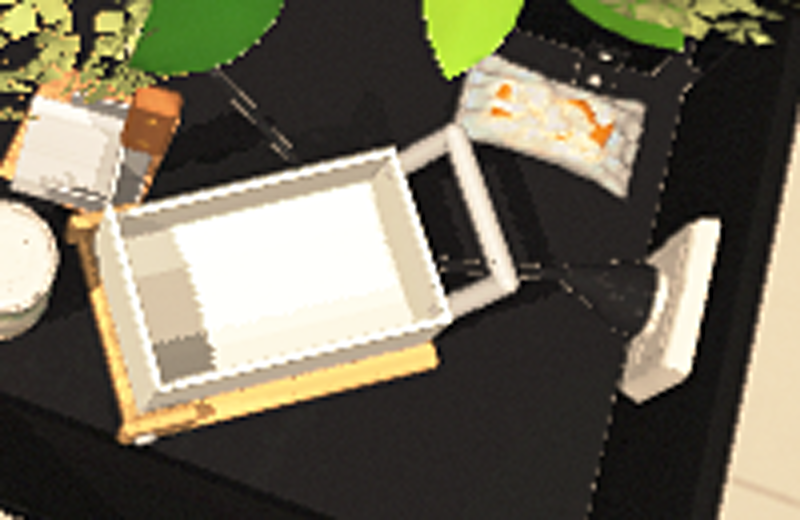

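View pics/w24c.png

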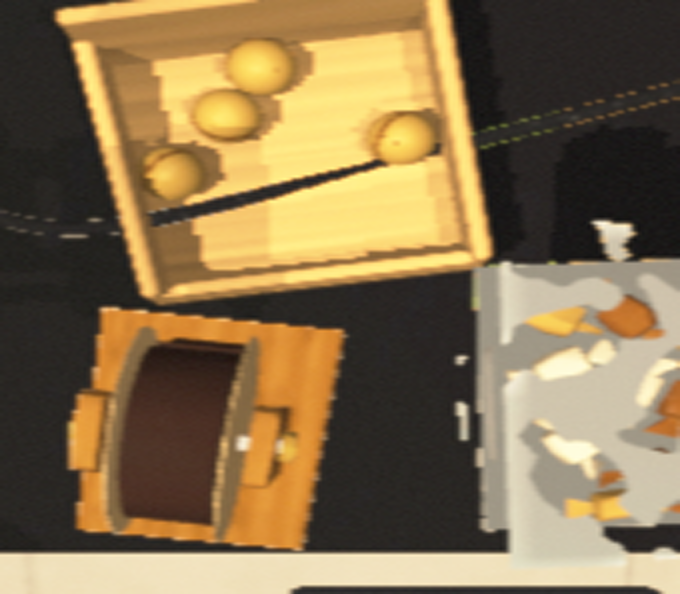

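View pics/s24.png

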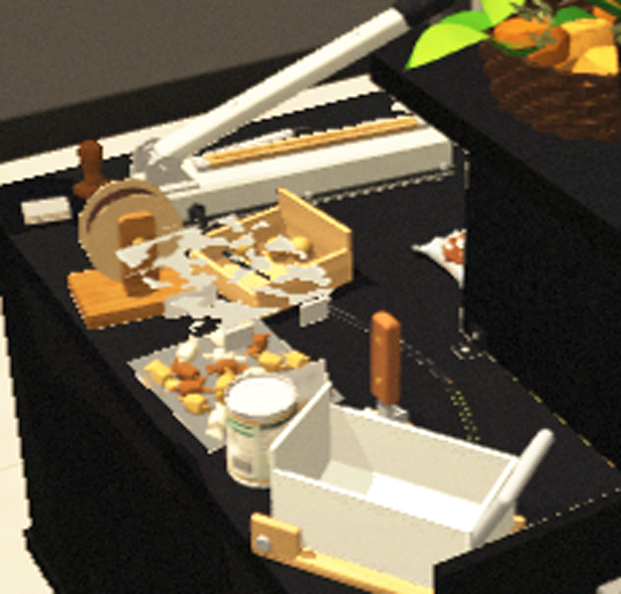

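```bash
python3 -c "
from plant import bot
print(bot.current_contact_force().round(2)); print(bot.close_job(), bot.current_time_s())"
```

```text
[-0.26 -0.32 -0.43]
the job is handed in; nothing more can be done
the job is handed in; nothing more can be done
```

I finished the job and handed it in at about 90 s of robot time. All four truffles (only four were there at the start) are now in the display tray.

- **Steps:** I tipped the bin to about 0.42 rad by its handle and scooped in two passes, three truffles and then the last one. I emptied each over the lip, stood the scoop back on its cork rest, and lowered the bin to its stop.
- **Tray and bin:** the last pictures show all four truffles lying at rest in the tray behind the lip. The bin is empty, and its handle and rim are at the same pixels as at the start, so it is level.
- **Scoop:** it was knocked about 15 mm aside and turned slightly after I released it. I measured its origin about 9 mm from the middle of the rest (45 mm allowed). It looked upright in the last pictures, so I left it there.
- **Other goods:** the ones I could see in the last pictures are where they started. The butter bar is the only one I didn't check on its own. The robot was clear of everything at hand-in, with a force reading near zero.

No check failed, and I got no verdict back.

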